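# Draw two drilling templates from their rack and stack them for pack drilling

## Task

Draw the brown wooden template and the blue drill-guide plate out of their channels in the rack by their tabs, straight and level so that they do not jam. Stack both squarely on the white backing board, the brown template first and the blue plate on top, tabs the same way as the board's and all edges flush. Keep the plates about level all the while, and leave the bottle, deer, tape measure and wheels where they stand.

Things in the scene. Friction and masses are not known exactly. Their poses are not given: they have to be found in the camera images.
- rack: Wooden rack fixed to the bench, 94 mm (x) x 174 mm (y) x 60 mm high; origin at the centre of its underside, z up. Two level channels side by side, centre lines at y = +40 and -40 mm, closed at the back (x = +33 mm), open at the front (x = -47 mm), which looks roughly to the robot. A plate leaves only by sliding along -x; it is free once its middle is beyond x = -89 mm.
- rack_mouth (a point): Middle of the rack's front face at the height of the channel floors, 40 mm over the bench; axes as the rack. Each channel is 66 mm wide, 80 mm deep and 11.5 mm high under aluminium lips 8 mm thick, which overlap the plates' side edges by 12 mm.
- ply_mid (a point): Brown wooden template, loose, 84 x 64 mm body, 10 mm thick throughout, with a tab 28 mm wide that stands 46 mm out of the middle of one 64 mm end (130 mm long in all), five dark holes, about 60 g. Starts in one channel (which one varies), 0 to 17 mm short of home, tab out of the front. This point: middle of the body, half-way up; z up, x away from the tab.
- ply_tab (a point): On the brown template's tab, on its centre line, half-way up, 65 mm from ply_mid towards the tab (-x): where to pinch it across its 28 mm. Axes as ply_mid.
- guide_mid (a point): Blue drill-guide plate with five brass bushes, loose, same outline and thickness as the brown one, about 90 g; starts in the other channel likewise. This point: middle of the body, half-way up; axes as ply_mid.
- guide_tab (a point): On the blue plate's tab, half-way up, 65 mm from guide_mid towards the tab (-x).
- board_mid (a point): White backing board, fixed to the bench, same outline as the templates (body 84 x 64 mm plus tab) but 18 mm thick, its underside on the bench. This point: middle of the body on the top face (18 mm above the bench); z up, x away from its tab.
- board_tab (a point): On the top face of the backing board's tab, 65 mm from board_mid towards the tab (-x).
- vice_top (a point): Top of the jaws of the green bench vice, fixed, 112 mm high here; it fills the space between rack and board from 190 mm nearer the robot to 80 mm beyond this point and up to 110 mm to either side.
- glue: Glue bottle, loose bystander, 60 mm across, 170 mm tall; origin at the centre of its underside.
- deer: Wooden deer, loose bystander, 20 x 116 x 139 mm, long along its y; origin at the centre of its underside.
- tape: Yellow tape measure, loose bystander, 34 x 82 x 64 mm, long along its y; origin at the centre of its underside.
- wheel: Turned wooden wheel lying flat between the rack and the robot, loose bystander, 48 mm across, 14 mm thick; origin at the centre of its underside.
Mind the look-alikes: they are no part of the job. Leave any pink look-alike of the part that bears ply_mid alone.

How it is judged:
By the outcome, as a careful person would: the job done as asked, in the order asked, and still so for the second after the job is handed in, with the robot touching nothing.
It also fails if it takes over 72 s, if anything falls off the work surface, if the arm or the gripper's body presses on something with over 40 N, if the wrist force passes 120 N, or if a joint passes its speed limit or range.

## Robot

A 6-joint arm with a two-finger parallel gripper is mounted at the origin on a cart in front of the work surface, level with it; the furniture and walls round the work are solid. World frame = base frame: x ahead of the robot, y to its left, z up, the work surface at z = 0. Lengths are in m, angles in rad, forces in N, time in s.
With the tool pointing down it reaches from about 0.35 to 0.775 m from the base axis. Payload 5.5 kg.
Tool frame: the origin (TCP) lies at the very end of the fingers, on their centre line; the grasp point (between the pads) lies 19 mm behind it; y points along the fingers, z is the direction in which the jaws open and shut, and the axes are right-handed (so a half turn about y gives the same grasp; the last joint's range is limited). The gripper opens to 85 mm and grips with 20 to 120 N. Pads are 22 mm wide; open, the fingers measure 114 mm over their backs; the gripper's body (76 mm by 85 mm) begins 54 mm behind the grasp point. The pads swing forward as they close: fully open they stand 13 mm farther back than shut.
Start: joints at [1.004, 0.313, 0.046, 1.304, 0, 1.431], TCP at [0.238, 0.523, 0.201] pointing down, gripper open.
Joint ranges: [-2.76, 2.76], [-0.86, 1.69], [-1.03, 1.26], [-2.2, 2.34], [-1.47, 1.5], [-3.14, 3.14]. Speed limits (rad/s): [2.57, 2.57, 3.14, 3.14, 3.14, 3.14].

## Interface

Orientations are given as a unit quaternion [w, x, y, z].
In Python, from workcell import env gives the robot as it stands.
- The arm moves only by the shell command python3 -m inch 'ROWS' [OPENING] [FORCE]. ROWS is JSON, a list that holds one entry, the list of rows, each a list of 4 numbers: the shift along the tool's x, y, z in mm, then the turn about the tool's y in degrees. In form: [[[tx, ty, tz, spin], ...]]. A call has 1 to 10 rows; each row is the pose to reach, as a shift and turn from the pose commanded when the call began, along the tool's axes at that moment; what a row does not reach only later rows make up. A row lasts 1/10 s, in which the tool goes at most 50 mm and 8.59 degrees, less where a joint would pass 70% of its speed; a pose out of reach is approached as far as the arm can. A call with a gripper value outside its range is refused whole. OPENING is the finger opening in mm, from 0 to 85.4, set as the call begins (- or left out, the last holds). The fingers move at their own pace and stop on an object; FORCE is the grip in N (left out, the last holds). Time passes only in rows, so rows that repeat a pose let the fingers close. It gives the time, the measured TCP pose, the force and the opening at its end, in the units of the state.
- env.get_state(): the state, without advancing time (a new reading comes with each control period).
- env.read_camera(name): name is "scene" or "top"; returns the picture (400x640x3 uint8, blue, green, red); there is no depth.
- env.camera_model(name): a dict with "fx", "fy", "cx", "cy" (pixels), "distortion" ([k1, k2, p1, p2, k3] as OpenCV has them; the pictures are not rectified), "R" (3x3) and "t" (3): a world point X has camera coordinates R X + t. Camera axes: x right, y down, z forward; pixel columns grow to the right and rows downward; lengths in m; the calibration is good to about 2 mm. A picture is of the moment at which its call begins. camera_model takes no time and is no camera call.
- env.hand_in(): hands the job in, once; it reports no verdict.
The state is a dict: "clock": time; "joint_pos": joint angles; "qvel": joint speeds; "tau": joint torques, N m; "tcp_pos": TCP position; "orientation": TCP orientation; "wrist_force": force on the tool from outside, world axes, zero at the start; "ft_torque": the same for the moment, N m; "finger_gap": finger opening in m.
Only numpy, scipy, OpenCV 4.12 (cv2) and the standard library are available. Lean on these libraries where they do the work, as an engineer would, in place of code of your own. Each camera call takes 0.05 s, during which the arm holds its last target.

## Working session

There is one attempt and no reset: what is moved stays moved. The work goes in short steps, Python scripts to look and compute and a shell command to move; the robot and the scene stay as the last step left them, time stands still between calls to the robot, and variables do not carry over. Pictures are saved under pics/ and viewed, and the job is handed in when it is done.

```bash
ls; mkdir -p pics
python3 - <<'E'
from workcell import env
import cv2,json
for n in("scene","top"):
    cv2.imwrite(f"pics/{n}0.png",env.read_camera(n)); m=env.camera_model(n); print(n,m)
print(env.get_state())
E
```

```text
pics
scene {'fx': 397.3397476052518, 'fy': 397.3397476052518, 'cx': 322.6523732883023, 'cy': 200.45563970214744, 'distortion': array([-0.08531464,  0.        ,  0.        ,  0.        ,  0.        ]), 'R': array([[ 0.83971184, -0.54255203, -0.02283232],
       [-0.24925362, -0.34773461, -0.90385468],
       [ 0.4824486 ,  0.76466852, -0.42722992]]), 't': array([-0.53325877,  0.20362108,  0.91133587])}
top {'fx': 452.8116211242953, 'fy': 452.8116211242953, 'cx': 321.27829028818866, 'cy': 196.5130248659673, 'distortion': array([-0.13158545,  0.        ,  0.        ,  0.        ,  0.        ]), 'R': array([[ 2.65055371e-02, -9.99645782e-01,  2.40153637e-03],
       [-9.94178905e-01, -2.66114015e-02, -1.04403729e-01],
       [ 1.04430655e-01,  3.79720104e-04, -9.94532098e-01]]), 't': array([-0.08127182,  0.57566662,  1.2846005 ])}
{'clock': 0.1, 'joint_pos': array([ 1.00440604e+00,  3.13930604e-01,  4.51101468e-02,  1.30360155e+00,
       -3.33961698e-07,  1.43121162e+00]), 'qvel': array([ 0.00035912, -0.00135976,  0.00242129,  0.00047775, -0.00050083,
       -0.00063799]), 'tau': array([ 1.93951695e-03, -4.81724811e+01,  2.99244583e+01,  1.27432004e-02,
       -1.20727877e-04,  4.44329970e-06]), 'tcp_pos': array([0.23776179, 0.52299495, 0.19990224]), 'orientation': array([-0.69052711,  0.69160585, -0.14995437,  0.14955719]), 'wrist_force': array([ 0.42567662, -0.46929893, -0.06400548]), 'ft_torque': array([ 0.00276998,  0.02495888, -0.05463718]), 'finger_gap': 0.08523703533018136}
```

View pics/scene0.png

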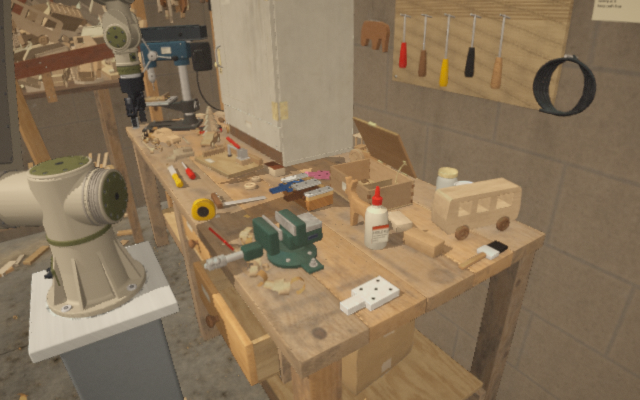

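View pics/top0.png

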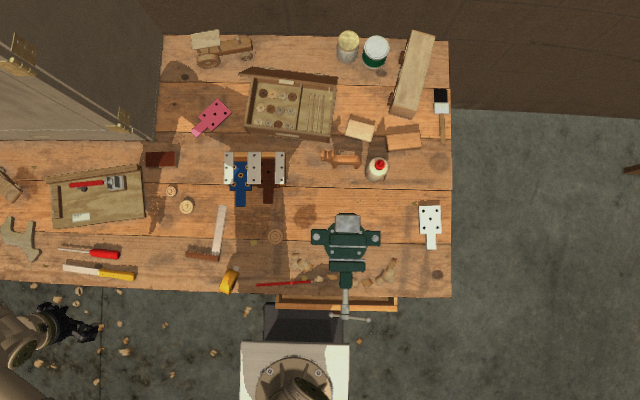

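```bash
cat > h.py <<'E'
import numpy as np,cv2
from workcell import env
def proj(n,X):
    m=env.camera_model(n);K=np.array([[m['fx'],0,m['cx']],[0,m['fy'],m['cy']],[0,0,1]])
    return cv2.projectPoints(np.atleast_2d(np.array(X,float)),cv2.Rodrigues(m['R'])[0],m['t'],K,m['distortion'])[0][:,0]
def ray(n,uv,z):
    m=env.camera_model(n);K=np.array([[m['fx'],0,m['cx']],[0,m['fy'],m['cy']],[0,0,1]])
    p=cv2.undistortPoints(np.array(uv,float).reshape(-1,1,2),K,m['distortion'])[:,0]
    d=np.c_[p,np.ones(len(p))]@m['R']; c=-m['R'].T@m['t']
    return c+d*((z-c[2])/d[:,2])[:,None]
def crop(img,x0,y0,x1,y1,s,fn):
    cv2.imwrite(fn,cv2.resize(img[y0:y1,x0:x1],None,fx=s,fy=s,interpolation=cv2.INTER_CUBIC))
E
python3 - <<'E'
from h import *
print(proj('top',[[.238,.523,.2],[0,0,0]]),proj('scene',[[.238,.523,.2],[0,0,0]]))
print(ray('top',[[240,205],[268,203],[430,205],[377,168],[275,237],[226,282],[347,225]],0.04).round(3))
im=cv2.imread('pics/top0.png')
crop(im,180,90,310,210,6,'pics/rack0.png'); crop(im,400,190,460,260,8,'pics/board0.png')
crop(cv2.imread('pics/scene0.png'),180,150,420,330,3.3,'pics/sc0.png')
E
```

```text
[[ 89.45063137 314.60213846]
 [293.40271146 393.96203526]] [[142.18135475 137.07817828]
 [ 97.93482512 286.262442  ]]
[[ 0.546  0.168  0.04 ]
 [ 0.554  0.087  0.04 ]
 [ 0.56  -0.382  0.04 ]
 [ 0.664 -0.226  0.04 ]
 [ 0.457  0.063  0.04 ]
 [ 0.324  0.199  0.04 ]
 [ 0.497 -0.142  0.04 ]]
```

View pics/rack0.png

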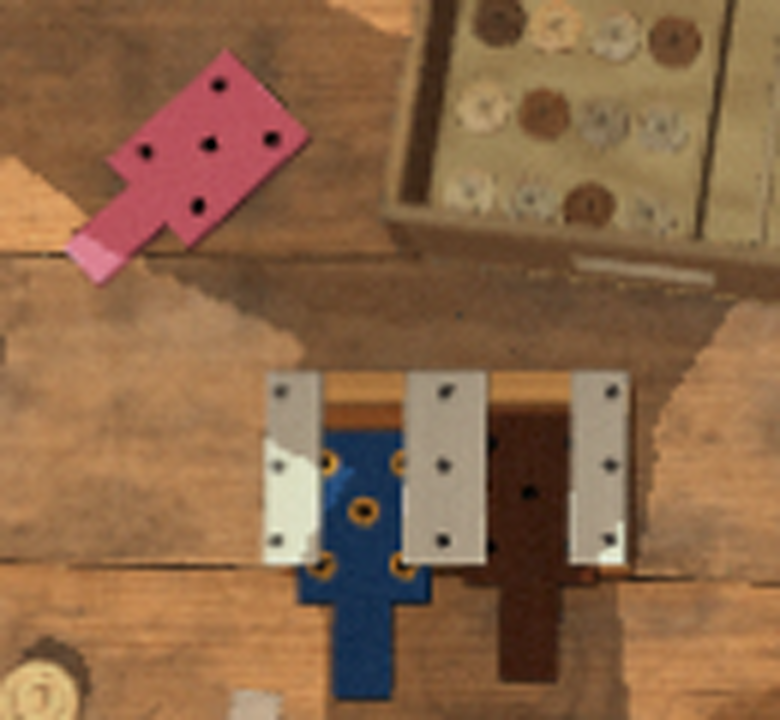

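View pics/board0.png

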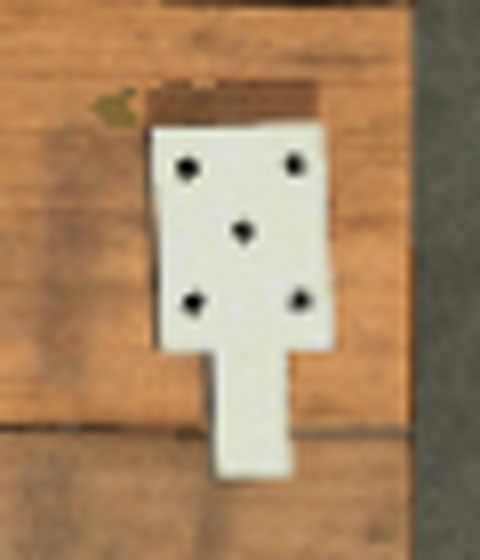

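View pics/sc0.png

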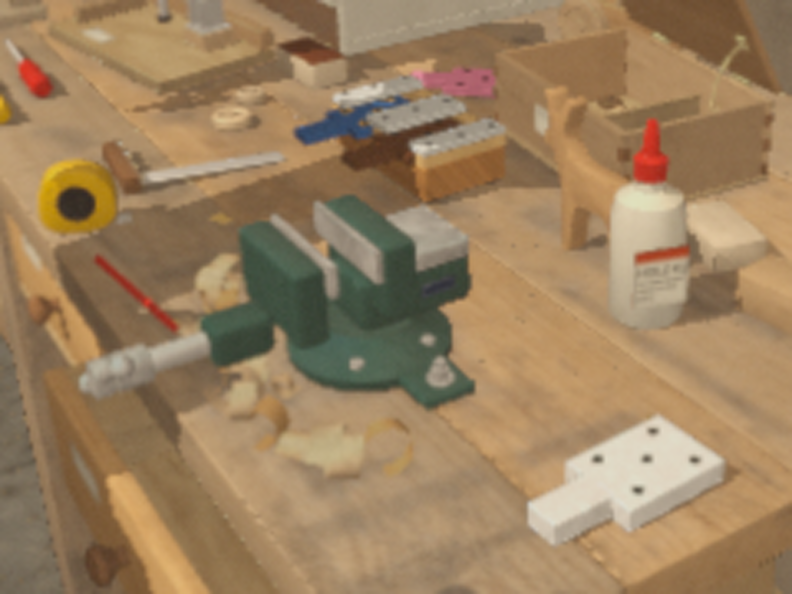

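Run:
```python
from h import *
im=cv2.imread('pics/top0.png').astype(int); b,g,r=im[...,0],im[...,1],im[...,2]
def big(m,box):
    x0,y0,x1,y1=box; k=np.zeros(m.shape,np.uint8); k[y0:y1,x0:x1]=m[y0:y1,x0:x1]
    n,l,s,c=cv2.connectedComponentsWithStats(k); i=1+np.argmax(s[1:,4]); print(s[i],c[i].round(1)); return l==i
def tabfit(mask,z,name,rows):
    # sub-row centre of tab per row
    pts=[]
    for y in rows:
        xs=np.where(mask[y])[0]; pts.append(((xs.min()+xs.max())/2,y)); 
        print(y,xs.min(),xs.max())
    P=ray('top',pts,z); a=np.polyfit(P[:,0],P[:,1],1); print(name,'y=',a,'yaw',np.degrees(np.arctan(a[0])))
blue=big((b>r+35)&(b>50),(220,150,260,215))
tabfit(blue,.05,'blue',range(150,208))if 0 else None
for y in range(185,210): 
    xs=np.where(blue[y])[0]; print(y,xs.min() if len(xs) else '',xs.max() if len(xs) else '',end=';')
print()
for y in range(183,207): print(y,r[y,255:285])
```

```text
[230 162  21  44 466] [240.1 183.2]
185 230 250;186 230 250;187 230 250;188 230 250;189 230 250;190 236 244;191 236 244;192 236 244;193 236 244;194 236 244;195 236 244;196 236 244;197 236 244;198 236 244;199 236 244;200 236 244;201 236 244;202 236 244;203 236 244;204 236 244;205 236 244;206  ;207  ;208  ;209  ;
183 [179 181 181 180 181 186  67  63  61  61  59  54  57  57  57  54  51  59
  55  86 178 177 178 177 187 219 220 222 206 103]
184 [ 82  80  71  65  67  72  64  59  61  63  58  56  55  57  55  54  55  55
  57  62  66  60  70  98 103 162 161 159 153 136]
185 [ 54  46  57  58  57  65  61  60  57  59  62  58  57  54  56  54  54  59
  58  59  57  66  93  87  57 115 112 115 114 106]
186 [108 105  72  59  59  62  67  63  58  58  62  60  56  56  63  55  52  54
  59  60  60  69  95  91  49  64  69  79  79  61]
187 [120 116  84  65  62  56  58  62  54  58  57  59  58  59  62  62  60  54
  37  53  55  56  62  67  77 110 108 116 156 156]
188 [121 123 120 111 105 106 105 102  72  59  58  54  55  56  60  59  50  57
  64 101 102 109 105 106 108 115 121 120 161 158]
189 [125 118 115 112 113 
[... 1560 characters left out ...]
 65  60  57  67
  97 117 108 106 105 114 120 120 108 112 132 175]
202 [133 136 137 121 128 131 132 124  69  62  60  59  61  58  63  61  64  71
 103 117 108 117 111 125 127 125 116 113 132 187]
203 [128 131 127 136 126 131 130 122  90  64  66  65  63  59  64  62  62  70
 118 111 111 113 112 123 126 123 115 104 121 179]
204 [129 134 134 140 133 136 131 137 138 135 140 141 139 135 130 124 120 114
 118 110 110 113 120 128 132 124 118 106 109 135]
205 [121 120 123 126 121 119 118 115 123 123 122 125 126 128 132 123 112 114
 114 116 114 109 118 128 129 121 112 104 108 125]
206 [127 123 130 125 123 119 120 127 129 126 130 125 129 136 133 117 118 123
 122 120 111 109 118 127 123 120 108 105 110 132]
```

Run:
```python
from h import *
im=cv2.imread('pics/top0.png').astype(int); g=im[...,0]
for y in range(200,254,3): print(y,g[y,414:446])
print('rack'); 
for y in (148,150,152,154,170,180,182,183,184,185,186,187): print(y,g[y,220:290])
```

```text
200 [85 83 86 82 77 87 64 54 54 49 79 78 77 47 49 53 50 43 47 51 50 48 45 46
 48 56 70 74 72 73 71 71]
203 [55 50 77 85 64 54 47 53 50 49 45 50 52 59 55 60 54 56 58 57 57 56 59 56
 56 62 86 75 82 84 85 81]
206 [ 79  77  74  70  64 204 211 209 211 205 209 207 200 205 203 206 206 209
 214 213 207 206 206 207 204 198 148  79  77  71  73  76]
209 [ 75  73  76  69  74 203 203 199 194 151 199 204 211 212 217 213 209 208
 210 209 206 184  96 130 199 195 155  83  86  84  83  80]
212 [ 78  77  78  84  73 188 206 201 158 115 194 203 208 208 209 211 212 207
 207 207 206 203 207 211 210 208 179  80  81  79  81  83]
215 [ 86  85  81  88  77 141 201 205 206 203 205 208 207 208 211 202 202 207
 210 206 206 208 204 206 210 211 179  64  80  82  80  81]
218 [ 80  85  82  74  71 106 206 210 202 208 210 210 207 207 203  56  25 114
 208 206 205 203 201 203 202 204 172  82  78  73  69  75]
221 [ 88  85  93  88  79  84 206 207 211 211 208 207 205 210 207 208 209 207
 206 207 208 207 207 206 204 205 183 114  92  92  90  93]
224 [ 90  93  92  94  81  60 204 210 211 205 210 209 210 209 209 212 209 211
 206 21
[... 3580 characters left out ...]
 34 29 29 42 49 71 72 71 66 55 34 63 59 61 66]
185 [69 74 68 68 69 65 56 43 32 50 70 65 38 30 32 62 76 79 71 81 79 80 81 78
 78 60 34 26 40 66 77 49 18  6 18 17  5 14 16 15 20 13 16 16 13 17 15 20
 13 16 17 13 16 19 14 15 18 25 24 14 33 31 31 32 28 36 72 74 75 68]
186 [68 68 67 65 68 71 68 67 60 66 73 78 65 59 55 75 78 78 80 82 77 75 77 81
 80 78 69 59 61 84 83 48 41 40 41 42 39 23 20 11 11 22 16 12 16 21 19 17
 20 21 10 11 13 17 19 17 22 26 25 16 22 25 26 28 25 20 22 22 29 35]
187 [71 75 66 69 68 69 65 65 64 67 75 77 84 82 75 79 76 77 79 79 79 80 78 80
 84 78 82 83 80 83 85 47 49 48 46 46 44 30 26 24 19 21 25 18 18 17 16 16
 14 18 16 20 14 15 21 24 17 25 21 23 43 43 43 60 61 59 59 66 68 64]
```

Run:
```python
from h import *
g=cv2.imread('pics/top0.png').astype(float)
def edge(v,th):  # first crossing subpixel along 1d profile
    s=np.sign(v-th); i=np.where(s[:-1]*s[1:]<0)[0]; return [k+(th-v[k])/(v[k+1]-v[k]) for k in i]
B=g[...,0]
# rack front edge
pts=[]
for cols,th in(((225,229),134),((248,254),85),((258,261),85),((276,279),85),((280,283),118)):
    for c in range(*cols):
        e=edge(B[180:188,c],th); 
        if e: pts.append((c,180+e[0]))
P=ray('top',pts,.06); a=np.polyfit(P[:,1],P[:,0],1); print(len(pts),'front x=%.4f + %.4f*y'%(a[1],a[0]),'rack yaw',np.degrees(-np.arctan(a[0])), 'resid',np.std(P[:,0]-np.polyval(a,P[:,1]))); fr=a
print('sides',ray('top',[(223.7,182),(224-.2,153),(283.6+.2,182),(284.3,153)],.06).round(4))
# blue
D=g[...,0]-g[...,2]
def rowtab(Im,rows,x0,x1,th,z,nm):
    L=[];R=[]
    for y in rows:
        e=edge(Im[y,x0:x1],th); L.append((x0+e[0],y));R.append((x0+e[-1],y))
    for nn,Q in(('L',L),('R',R)):
        P=ray('top',Q,z); p=np.polyfit(P[:,0],P[:,1],1); print(nm,nn,'y(x=.52)=%.4f yaw=%.2f'%(np.polyval(p,.52),np.degrees(np.arctan(p[0]))))
rowtab(D,range(192,204),230,251,10,.05,'blue tab')
rowtab(g[...,2],range(190,202),258,280,85,.05,'brown tab')
for nm,Im,cs,y0,y1,th in(('blue',D,range(237,244),198,212,10),('brown',g[...,2],range(264,272),197,209,98)):
    Q=[(c,y0+edge(Im[y0:y1,c],th)[0]) for c in cs]; print(nm,'tab end',np.mean(Q,0),ray('top',[np.mean(Q,0)],.05)[0].round(4))
Q=[(c,186+edge(D[186:194,c],10)[0]) for c in (231,232,233,247,248,249)]; print('blue shoulder',ray('top',Q,.05)[:,:2].round(4).tolist())
Q=[(c,185+edge(g[185:192,c,2],85)[0]) for c in (259,260,261,274,275)]; print('brown shoulder',ray('top',Q,.05)[:,:2].round(4).tolist())
# board z=.018
def line(Q): 
    P=ray('top',Q,.018); return P
L=line([(414+edge(B[y,414:430],140)[0],y) for y in range(210,232) if y not in()]); R=line([(425+edge(B[y,425:446],140)[-1],y) for y in range(208,231)])
TL=line([(420+edge(B[y,420:430],140)[0],y) for y in range(237,247)]); TR=line([(430+edge(B[y,430:446],140)[-1],y) for y in range(237,247)])
for n,P in(('L',L),('R',R),('TL',TL),('TR',TR)):
    p=np.polyfit(P[:,0],P[:,1],1); print(n,'yaw %.2f y(.56)=%.4f y(.50)=%.4f'%(np.degrees(np.arctan(p[0])),np.polyval(p,.56),np.polyval(p,.5)))
for n,cs,y0,y1 in(('back',range(421,438),202,209),('sh',[422,423,424,425,436,437,438,439],230,238),('end',range(429,434),246,254)):
    P=line([(c,y0+edge(B[y0:y1,c],140)[0]) for c in cs]); p=np.polyfit(P[:,1],P[:,0],1); print(n,'x(y=-.38)=%.4f yaw %.2f'%(np.polyval(p,-.38),-np.degrees(np.arctan(p[0]))))
# holes of the board
h=(B[205:234,418:442]<120).astype(np.uint8); w=np.clip(205-B[200:240,414:446],0,None)
k=[(420,208,427,215),(433,206,440,213),(427,216,434,223),(421,225,428,232),(434,224,441,231)]
Q=[]
for x0,y0,x1,y1 in k:
    ww=np.clip(195-B[y0:y1,x0:x1],0,None); ys,xs=np.mgrid[y0:y1,x0:x1]; Q.append(((ww*xs).sum()/ww.sum(),(ww*ys).sum()/ww.sum()))
print('holes',np.round(Q,2).tolist()); P=line(Q); print(P.round(4), P[:,:2].mean(0))
m=env.camera_model('top'); print('cam',-m['R'].T@m['t'])
```

```text
19 front x=0.6117 + -0.0225*y rack yaw 1.2877638875073736 resid 0.003911385843644935
sides [[0.6088 0.2145 0.06  ]
 [0.6932 0.2187 0.06  ]
 [0.6132 0.0419 0.06  ]
 [0.6973 0.0436 0.06  ]]
blue tab L y(x=.52)=0.1794 yaw=1.67
blue tab R y(x=.52)=0.1514 yaw=2.98
brown tab L y(x=.52)=0.0985 yaw=4.24
brown tab R y(x=.52)=0.0765 yaw=-4.54
blue tab end [240.         205.85532333] [0.5424 0.1661 0.05  ]
brown tab end [267.5        203.50446084] [0.5513 0.0873 0.05  ]
blue shoulder [[0.5879, 0.1943], [0.588, 0.1914], [0.5978, 0.189], [0.5987, 0.1484], [0.5988, 0.1455], [0.5889, 0.1422]]
brown shoulder [[0.5967, 0.1136], [0.5966, 0.1107], [0.5967, 0.1078], [0.5974, 0.0704], [0.5976, 0.0675]]
L yaw 3.31 y(.56)=-0.3527 y(.50)=-0.3562
R yaw 3.41 y(.56)=-0.4170 y(.50)=-0.4206
TL yaw 0.26 y(.56)=-0.3765 y(.50)=-0.3767
TR yaw 3.23 y(.56)=-0.3984 y(.50)=-0.4018
back x(y=-.38)=0.5611 yaw 3.94
sh x(y=-.38)=0.4781 yaw 1.83
end x(y=-.38)=0.4326 yaw -0.60
holes [[422.93, 210.6], [436.37, 210.09], [429.93, 218.45], [423.71, 227.5], [437.13, 227.08]]
[[ 0.5452 -0.3661  0.018 ]
 [ 0.5477 -0.4063  0.018 ]
 [ 0.5226 -0.3871  0.018 ]
 [ 0.4956 -0.3687  0.018 ]
 [ 0.4977 -0.4087  0.018 ]] [ 0.52177544 -0.38735896]
cam [ 0.44031809 -0.06641152  1.33787335]
```

Run:
```python
from h import *
g=cv2.imread('pics/top0.png').astype(float)[...,1]
Q=[]
for cx,cy in((226.6,155),(226.2,167.5),(225.8,180),(254.2,155),(253.8,167.5),(253.8,180),(281.9,155),(281.6,167.5),(281.6,180)):
    x0,y0=int(round(cx))-2,int(round(cy))-2; s=g[y0:y0+5,x0:x0+5]
    w=np.clip(np.median(s)*.9-s,0,None); ys,xs=np.mgrid[y0:y0+5,x0:x0+5]; Q.append(((w*xs).sum()/w.sum(),(w*ys).sum()/w.sum()))
P=ray('top',Q,.06)[:,:2].reshape(3,3,2); print(np.round(Q,1).tolist()); print(P.round(4))
d=(P[:,0]-P[:,2]); print('x-dir yaw',np.degrees(np.arctan2(d[:,1],d[:,0])))
e=P[0]-P[2]; print('y-dir yaw',np.degrees(np.arctan2(-e[:,0],e[:,1]))); print('mean',P.mean((0,1)))
c=P.mean((0,1)); yw=np.radians(1.9)
```

```text
[[226.3, 154.8], [225.8, 167.2], [225.4, 179.6], [253.8, 154.8], [253.4, 167.1], [253.3, 179.6], [281.6, 154.7], [282.5, 167.6], [282.6, 179.7]]
[[[0.6882 0.2111]
  [0.6517 0.2106]
  [0.6158 0.2099]]

 [[0.69   0.1312]
  [0.6539 0.1307]
  [0.6178 0.1294]]

 [[0.6921 0.0511]
  [0.6547 0.0472]
  [0.6196 0.0456]]]
x-dir yaw [0.9094833  1.40106676 4.38223838]
y-dir yaw [1.37574223 1.06099032 1.33727627]
mean [0.65376013 0.12964452]
```

```bash
cat > go.py <<'E'
from h import *
from scipy.spatial.transform import Rotation as Ro
def go(x,y,z,yaw,plus=None):
    """prints shift in tool axes (mm) and spin (deg) to reach TCP xyz with jaw axis along world dir yaw+90"""
    s=env.get_state(); q=s['orientation']; R=Ro.from_quat([q[1],q[2],q[3],q[0]]).as_matrix()
    d=R.T@(np.array([x,y,z])-s['tcp_pos'])*1000
    cz=R[:,2]; cur=np.degrees(np.arctan2(cz[1],cz[0])); ty=R[:,1]
    best=None
    for t in (yaw+90,yaw-90):
        a=(t-cur+180)%360-180
        sp=-a if ty[2]<0 else a
        print('shift',d.round(1),'spin %.2f'%sp)
    print('t',s['clock'],'tcp',s['tcp_pos'].round(4),'jaw yaw %.2f'%cur,'tool y',ty.round(4),'q6 %.3f'%s['joint_pos'][5],'F',s['wrist_force'].round(1),'gap',s['finger_gap'])
E
python3 -c "
from go import *
go(.574,.088,.14,1.3)"
```

```text
shift [ 486.2   60.2 -256.7] spin -25.75
shift [ 486.2   60.2 -256.7] spin 154.25
t 0.1 tcp [0.2378 0.523  0.1999] jaw yaw 65.55 tool y [-9.0e-04 -1.4e-03 -1.0e+00] q6 1.431 F [ 0.4 -0.5 -0.1] gap 0.08523703533018136
```

Candidates for the brown template: dark brown plate in the right channel, tab at top-px (268,195); pink look-alike lying loose at (211,117); brown block at (160,158); the blue plate is in the left channel (240,198). Chosen: the dark brown one at (268,195). The 6x crop confirms a tab and body under the lips, and dark holes.

```bash
python3 -m inch '[[[40,0,-21,-3],[80,0,-42,-6],[120,0,-63,-9],[160,0,-84,-12],[200,0,-106,-15],[240,0,-127,-18],[280,0,-148,-20],[320,0,-169,-22],[360,0,-190,-24],[400,0,-211,-25.75]]]' 50 80; python3 -c "
from go import *
go(.574,.088,.14,1.3)"
```

```text
clock: 1.1
tcp_pos: [0.5154, 0.1641, 0.2004]
orientation: [0.707, -0.707, -0.008, 0.009]
wrist_force: [0.4, 1.1, -0.4]
finger_gap: 0.0501
shift [ 56.8  60.4 -77.5] spin 0.06
shift [ 56.8  60.4 -77.5] spin -179.94
t 1.1 tcp [0.5154 0.1641 0.2004] jaw yaw 91.36 tool y [-5.e-04  1.e-04 -1.e+00] q6 0.136 F [ 0.4  1.1 -0.4] gap 0.050083076903987125
```

```bash
python3 -m inch '[[[20,0,-25,0],[40,20,-50,0],[57,40,-77,0],[57,60,-77,0],[57,80,-77,0],[57,100,-77,0],[57,100,-77,0],[57,100,-77,0]]]'
python3 - <<'E'
from go import *
go(.574,.088,.029,1.3)
t=env.read_camera('top');s=env.read_camera('scene')
crop(t,200,130,320,220,6,'pics/t1.png');crop(s,230,130,380,230,5,'pics/s1.png')
E
```

```text
clock: 1.9
tcp_pos: [0.573, 0.0901, 0.1005]
orientation: [0.707, -0.707, -0.007, 0.009]
wrist_force: [0.3, 0.4, -0.1]
finger_gap: 0.0499
shift [ 1.  71.5 -2.2] spin -0.00
shift [ 1.  71.5 -2.2] spin 180.00
t 1.9 tcp [0.573  0.0901 0.1005] jaw yaw 91.30 tool y [-1.5e-03  1.0e-04 -1.0e+00] q6 -0.005 F [ 0.3  0.4 -0.1] gap 0.049939978142485686
```

View pics/s1.png

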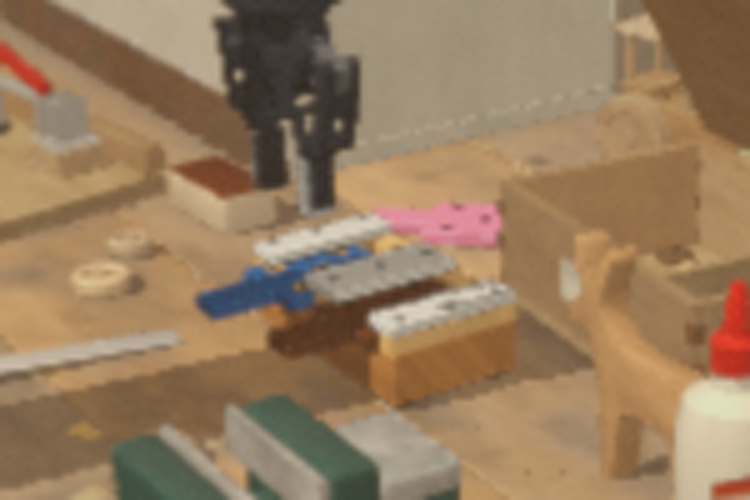

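View pics/t1.png

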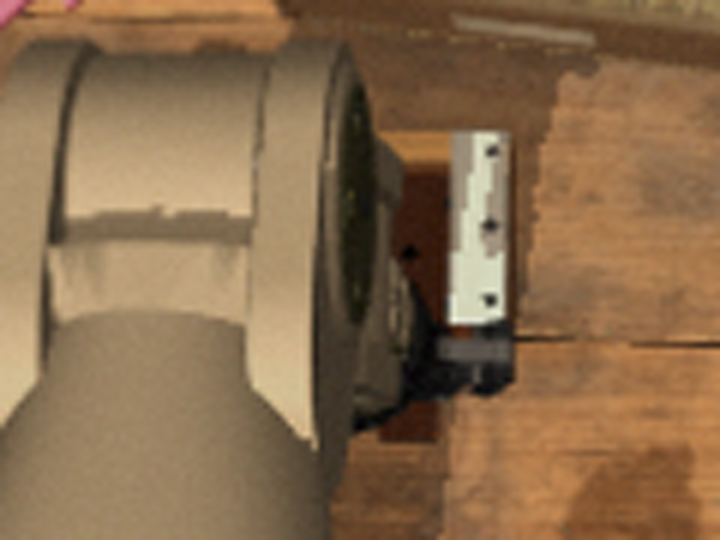

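The pictures show the jaws above the brown tab (crop (300,335) in scene) with one finger each side; the top view is mostly hidden by the arm. Descending.

```bash
python3 -m inch '[[[0,15,-1,0],[0,30,-1,0],[0,45,-1,0],[0,58,-1,0],[0,66,-1,0],[0,71,-1,0],[0,71,-1,0],[0,71,-1,0]]]'
python3 - <<'E'
from go import *
go(.574,.088,.029,1.3)
s=env.read_camera('scene')
crop(s,230,130,380,230,5,'pics/s2.png')
E
```

```text
clock: 2.8
tcp_pos: [0.574, 0.0891, 0.0302]
orientation: [0.707, -0.707, -0.008, 0.008]
wrist_force: [0.0, -0.4, 0.6]
finger_gap: 0.0499
shift [-0.   1.2 -1.1] spin -0.00
shift [-0.   1.2 -1.1] spin 180.00
t 2.8 tcp [0.574  0.0891 0.0302] jaw yaw 91.30 tool y [ 8.e-04  1.e-04 -1.e+00] q6 -0.007 F [ 0.  -0.4  0.6] gap 0.04993427267620574
```

View pics/s2.png

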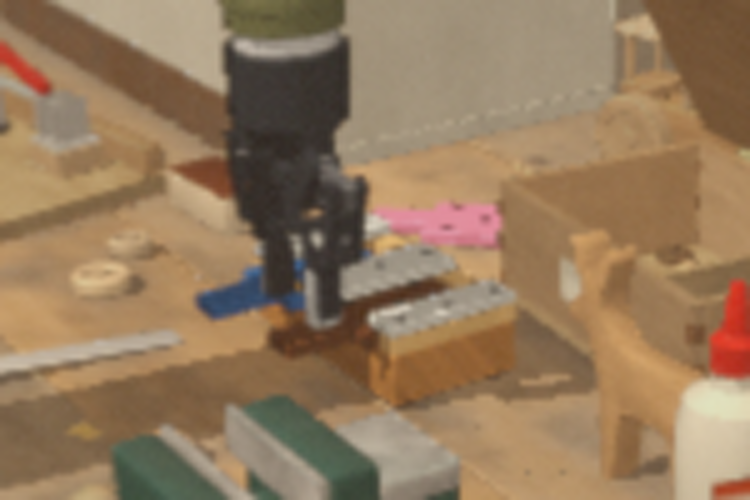

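```bash
python3 -m inch '[[[0,0,-1,0],[0,0,-1,0],[0,0,-1,0],[0,0,-1,0],[0,0,-1,0],[0,0,-1,0],[0,0,-1,0],[0,0,-1,0]]]' 20 60
python3 - <<'E'
from go import *
go(.574,.088,.030,1.3)
E
```

```text
clock: 3.65
tcp_pos: [0.5736, 0.0881, 0.0297]
orientation: [0.707, -0.707, -0.008, 0.008]
wrist_force: [-0.4, 0.0, 0.2]
finger_gap: 0.02
shift [ 0.4 -0.3 -0.1] spin -0.00
shift [ 0.4 -0.3 -0.1] spin 180.00
t 3.65 tcp [0.5736 0.0881 0.0297] jaw yaw 91.30 tool y [-0.e+00  1.e-04 -1.e+00] q6 -0.009 F [-0.4  0.   0.2] gap 0.020018652499861365
```

Run:
```python
from go import *
s=env.read_camera('scene');t=env.read_camera('top')
crop(s,250,150,350,220,8,'pics/s3.png');crop(t,200,130,320,220,6,'pics/t3.png')
```

```text
(no output)
```

View pics/s3.png

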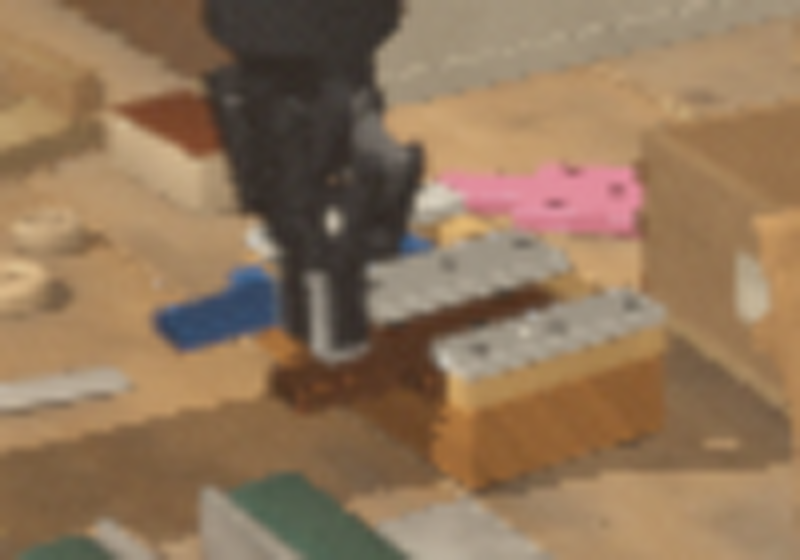

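View pics/t3.png

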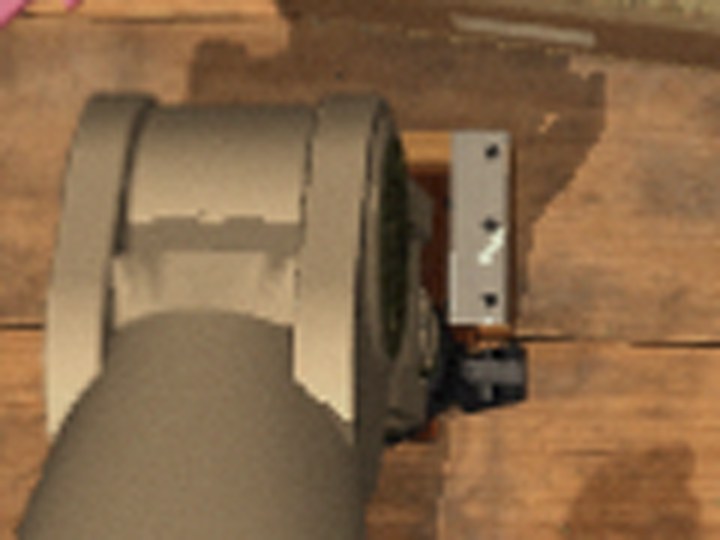

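Run:
```python
from go import *
s=env.get_state()
for z in (.0297,.04,.05,.06,.07): print(z,proj('scene',[[.5736,.0781,z],[.5736,.0981,z],[.5736,.0881,z]]).round(1).tolist())
print('tab end',proj('scene',[[.5513,.0733,.05],[.5513,.1013,.05],[.5513,.0733,.04],[.639,.0895,.05]]).round(1).tolist())
im=cv2.imread('pics/scene0.png'); crop(im,250,150,350,220,8,'pics/s0c.png')
```

```text
0.0297 [[292.2, 202.6], [289.1, 200.4], [290.7, 201.5]]
0.04 [[292.0, 199.6], [289.0, 197.4], [290.5, 198.5]]
0.05 [[291.9, 196.7], [288.8, 194.5], [290.3, 195.6]]
0.06 [[291.7, 193.7], [288.6, 191.6], [290.1, 192.6]]
0.07 [[291.5, 190.7], [288.4, 188.6], [289.9, 189.7]]
tab end [[286.2, 199.0], [282.0, 195.9], [286.4, 201.9], [308.1, 190.4]]
```

View pics/s0c.png

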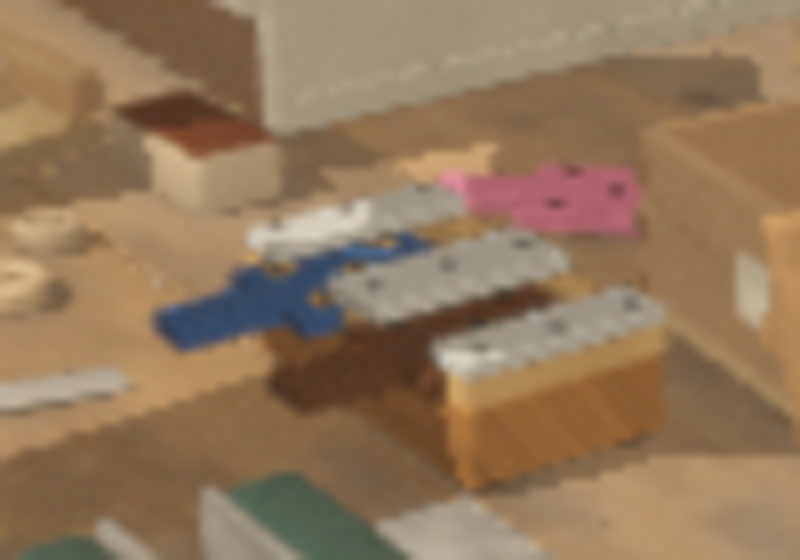

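Run:
```python
from go import *
a=cv2.imread('pics/scene0.png'); b=cv2.imread('pics/top0.png')
for p in proj('scene',[[.238,.523,.2],[.238,.523,.23]]): cv2.circle(a,tuple(int(round(v)) for v in p),1,(0,0,255),-1)
for p in proj('top',[[.238,.523,.2],[.238,.523,.23]]): cv2.circle(b,tuple(int(round(v)) for v in p),1,(0,0,255),-1)
A=cv2.resize(a[60:150,95:195],(400,360)); B=cv2.resize(b[290:380,30:130],(400,360)); cv2.imwrite('pics/init.png',np.hstack([A,B]))
```

```text
(no output)
```

View pics/init.png

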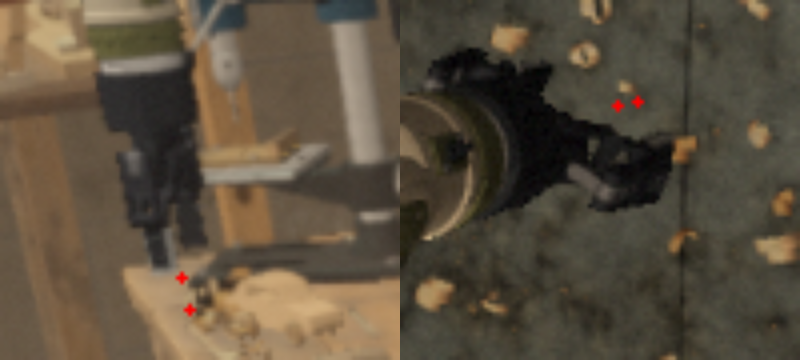

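```bash
python3 - <<'E'
from go import *
print(ray('top',[[281.7,192.5]],.12),ray('top',[[281.7,192.5]],.16))
q=env.get_state()['joint_pos'];print(q.round(3))
E
python3 -m inch '[[[0,-20,0,0],[0,-40,0,0],[0,-60,0,0],[0,-70,0,0],[0,-70,0,0],[0,-70,0,0]]]' 0
python3 - <<'E'
from go import *
go(.574,.088,.1,1.3)
s=env.read_camera('scene'); crop(s,255,110,335,180,10,'pics/s4.png')
for z in (.1,.11,.12,.13,.14): print(z,proj('scene',[[.5736,.0881,z]]).round(1).tolist())
E
```

```text
[[0.57625916 0.04152563 0.12      ]] [[0.57179429 0.03798053 0.16      ]]
[ 0.014  0.428 -0.223  0.92   0.    -0.009]
clock: 4.35
tcp_pos: [0.5734, 0.0881, 0.0992]
orientation: [0.707, -0.707, -0.008, 0.008]
wrist_force: [-0.7, 0.5, 0.0]
finger_gap: -0.0001
shift [ 0.6 -0.8 -0.1] spin -0.00
shift [ 0.6 -0.8 -0.1] spin 180.00
t 4.35 tcp [0.5734 0.0881 0.0992] jaw yaw 91.30 tool y [-4.e-04  1.e-04 -1.e+00] q6 -0.009 F [-0.7  0.5  0. ] gap -6.981047084219506e-05
0.1 [[289.4, 180.7]]
0.11 [[289.2, 177.7]]
0.12 [[289.0, 174.6]]
0.13 [[288.8, 171.5]]
0.14 [[288.6, 168.4]]
```

View pics/s4.png

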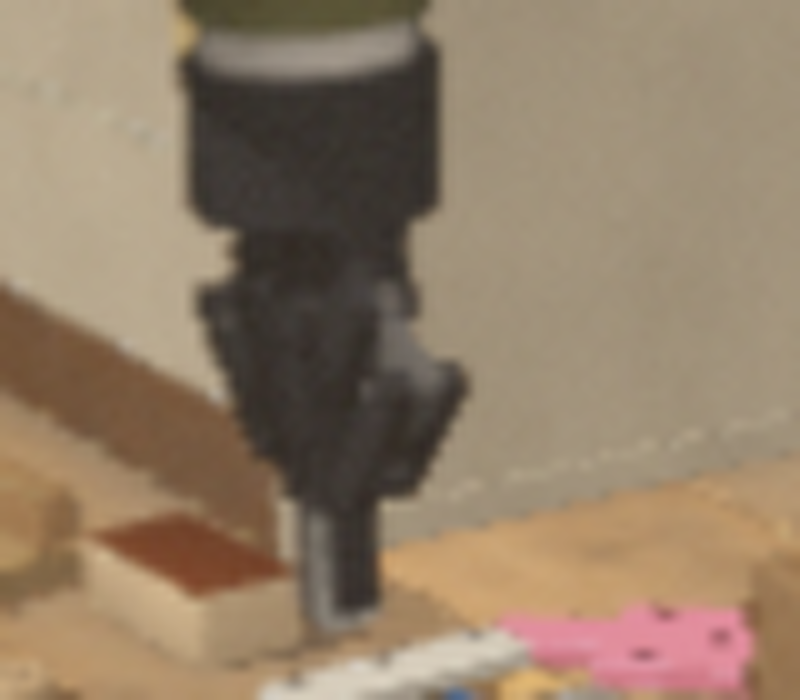

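The scene view shows the fingertips at px (289,172), about 28 mm above where the reported TCP should appear (289,181), with matching columns. So the tip really sits about 28 mm higher than reported, and the jaws closed above the tab. I'll reopen and go lower. Reported z 0.004 is still above the bench either way.

```bash
python3 -m inch '[[[0,0,0,0],[0,0,0,0],[0,0,0,0],[0,20,0,0],[0,40,0,0],[0,60,0,0],[0,72,0,0],[0,80,0,0],[0,86,0,0]]]' 50 60;  python3 -m inch '[[[0,3,0,0],[0,6,0,0],[0,9,0,0],[0,9,0,0],[0,9,0,0]]]'
python3 - <<'E'
from go import *
go(.574,.088,.004,1.3)
s=env.read_camera('scene'); crop(s,250,150,350,220,8,'pics/s5.png')
E
```

```text
clock: 5.3
tcp_pos: [0.5737, 0.0881, 0.0133]
orientation: [0.707, -0.707, -0.008, 0.008]
wrist_force: [-0.2, 0.5, 0.6]
finger_gap: 0.0499
clock: 5.8
tcp_pos: [0.5738, 0.0882, 0.005]
orientation: [0.707, -0.707, -0.008, 0.008]
wrist_force: [1.0, -0.1, 0.1]
finger_gap: 0.0502
shift [ 0.2  1.  -0.2] spin -0.00
shift [ 0.2  1.  -0.2] spin 180.00
t 5.8 tcp [0.5738 0.0882 0.005 ] jaw yaw 91.30 tool y [ 4.e-04  1.e-04 -1.e+00] q6 -0.009 F [ 1.  -0.1  0.1] gap 0.05020401569535391
```

View pics/s5.png

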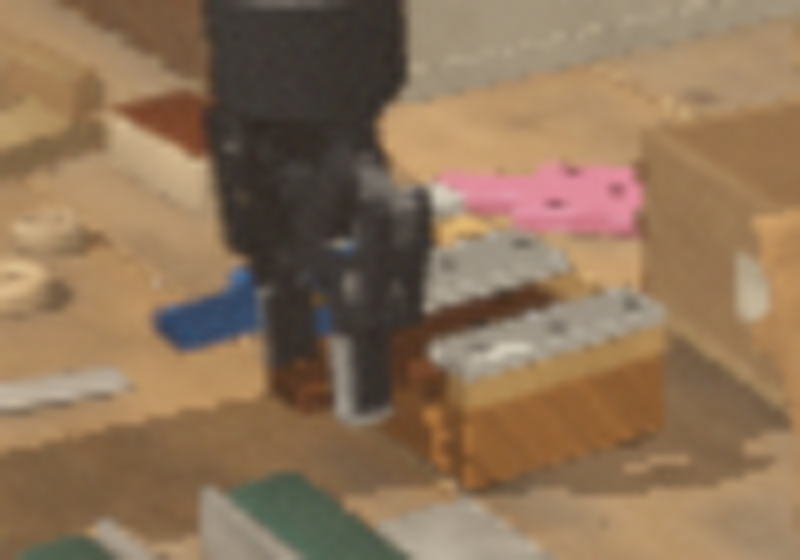

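The near finger now hangs in front of the tab, tip at crop (365,415), and the jaws straddle the tab. Closing.

```bash
python3 -m inch '[[[0,0,0,0],[0,0,0,0],[0,0,0,0],[0,0,0,0],[0,0,0,0],[0,0,0,0]]]' 15 60
python3 - <<'E'
from go import *
go(.474,.0857,.005,1.3)
s=env.read_camera('scene'); crop(s,250,150,350,220,8,'pics/s6.png')
E
```

```text
clock: 6.45
tcp_pos: [0.5738, 0.0881, 0.005]
orientation: [0.707, -0.707, -0.008, 0.008]
wrist_force: [-1.4, 0.3, 4.3]
finger_gap: 0.0262
shift [-99.8  -0.1  -0.2] spin -0.00
shift [-99.8  -0.1  -0.2] spin 180.00
t 6.45 tcp [0.5738 0.0881 0.005 ] jaw yaw 91.30 tool y [ 5.e-04  1.e-04 -1.e+00] q6 -0.008 F [-1.4  0.3  4.3] gap 0.026198828339554548
```

View pics/s6.png

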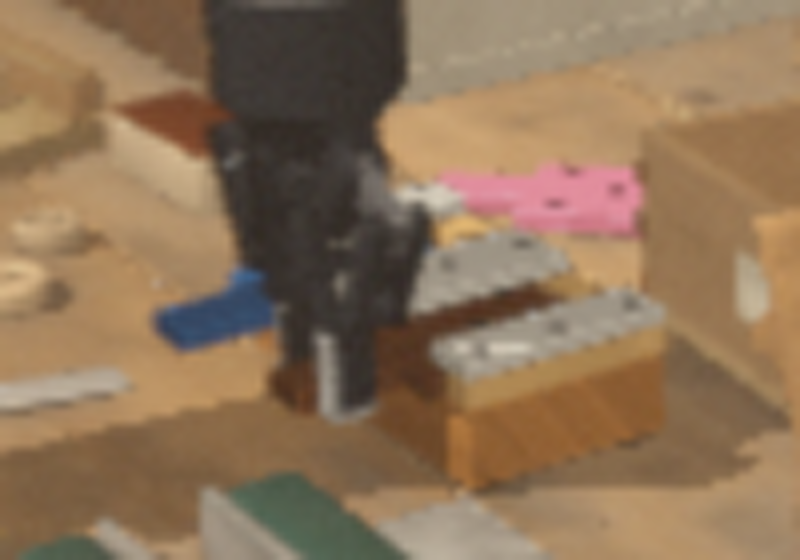

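```bash
python3 -m inch '[[[-1,-0.3,0,0],[-3,-0.5,0,0],[-6,-0.5,0,0],[-10,-0.5,0,0],[-14,-0.5,0,0]]]'
python3 - <<'E'
from go import *
go(.474,.0857,.005,1.3)
s=env.read_camera('scene'); crop(s,250,150,350,220,8,'pics/s7.png')
E
```

```text
clock: 7.0
tcp_pos: [0.5592, 0.0878, 0.0051]
orientation: [0.707, -0.707, -0.008, 0.008]
wrist_force: [1.2, 0.6, 0.5]
finger_gap: 0.0263
shift [-85.3   0.1  -0.2] spin -0.00
shift [-85.3   0.1  -0.2] spin 180.00
t 7.0 tcp [0.5592 0.0878 0.0051] jaw yaw 91.30 tool y [-0.e+00  1.e-04 -1.e+00] q6 -0.009 F [1.2 0.6 0.5] gap 0.02627275228982964
```

View pics/s7.png

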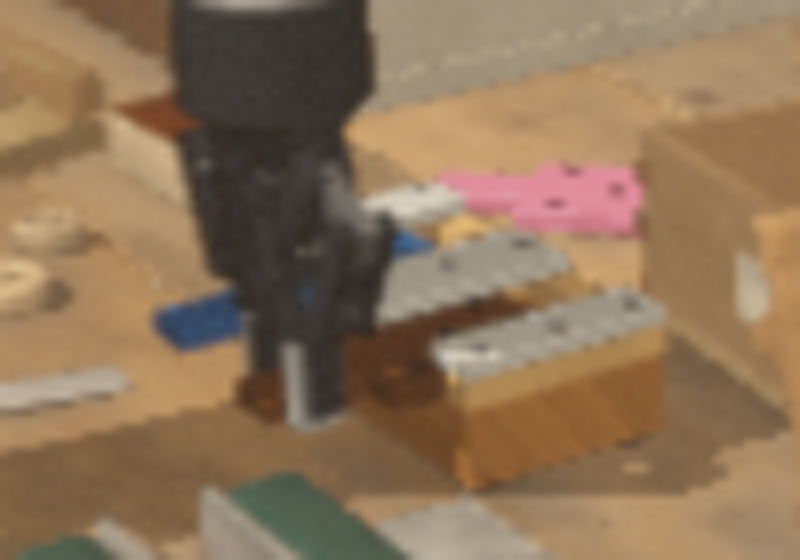

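Plate follows (tab end now at crop (255,395), pulled out), low force. Continuing.

```bash
python3 -m inch '[[[-8,0,0,0],[-16,0,0,0],[-24,0,0,0],[-32,0,0,0],[-40,0,0,0],[-48,0,0,0],[-56,0,0,0],[-64,0,0,0],[-72,0,0,0],[-78,0,0,0]]]'; python3 -m inch '[[[-4,0,0,0],[-6,0,0,0],[-6,0,0,0]]]'
python3 - <<'E'
from go import *
go(.474,.0857,.005,1.3)
s=env.read_camera('scene'); crop(s,225,140,345,230,6,'pics/s8.png')
s=env.read_camera('top'); crop(s,220,140,340,230,6,'pics/t8.png')
E
```

```text
clock: 8.05
tcp_pos: [0.4803, 0.086, 0.005]
orientation: [0.707, -0.707, -0.008, 0.008]
wrist_force: [-0.2, -0.5, -0.4]
finger_gap: 0.0265
clock: 8.35
tcp_pos: [0.4755, 0.0859, 0.0052]
orientation: [0.707, -0.707, -0.008, 0.008]
wrist_force: [0.2, 0.3, -1.9]
finger_gap: 0.0261
shift [-1.5  0.2 -0.2] spin -0.00
shift [-1.5  0.2 -0.2] spin 180.00
t 8.35 tcp [0.4755 0.0859 0.0052] jaw yaw 91.30 tool y [ 1.e-04  1.e-04 -1.e+00] q6 -0.010 F [ 0.2  0.3 -1.9] gap 0.02612559703287991
```

View pics/s8.png

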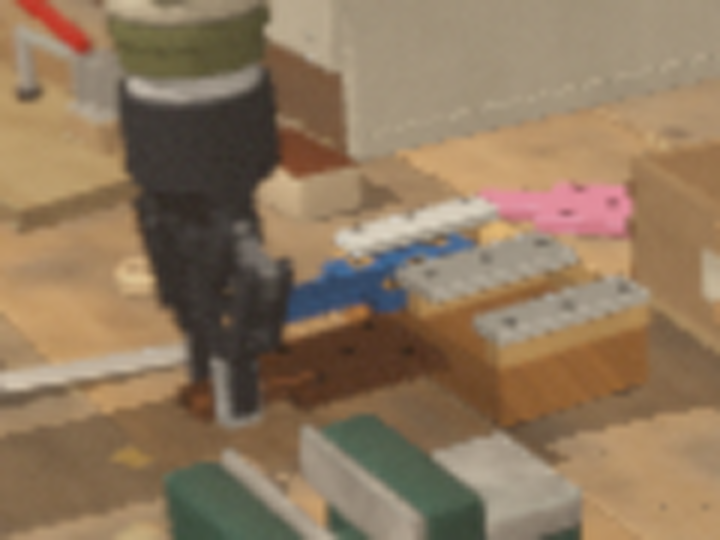

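View pics/t8.png

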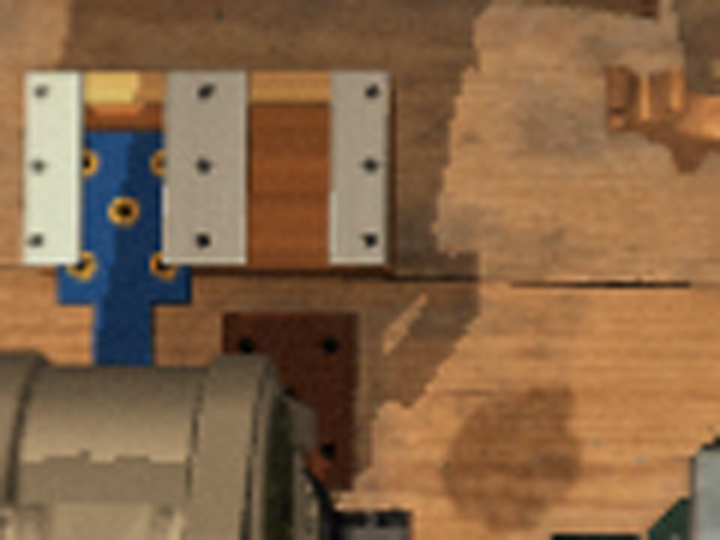

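```bash
python3 - <<'E'
from h import *
g=cv2.imread('pics/t8.png').astype(float)
# back edge: profile in upsampled crop
R=g[...,2]
pts=[]
for c in range(240,350,6):
    v=cv2.GaussianBlur(R,(5,5),0)[295:335,c]; k=295+np.argmin(np.diff(v)); pts.append(((c-2.5)/6+220,(k+.5-2.5)/6+140))
P=ray('top',pts,.05); a=np.polyfit(P[:,1],P[:,0],1); print('back x at y=.088: %.4f yaw %.2f'%(np.polyval(a,.088),-np.degrees(np.arctan(a[0]))))
for r in (330,):
    v=cv2.GaussianBlur(R,(5,5),0)[r,200:380]; d=np.diff(v); print('L',ray('top',[((200+np.argmin(d[:60])+.5-2.5)/6+220,(r-2.5)/6+140)],.05),'R',ray('top',[((320+np.argmax(d[120:])+.5-2.5)/6+220,(r-2.5)/6+140)],.05))
E
python3 -m inch '[[[0,-3,0,0],[0,-8,0,0],[0,-18,0,0],[0,-30,0,0],[0,-45,0,0],[0,-60,0,0],[0,-75,0,0],[0,-90,0,0],[0,-105,0,0],[0,-115,0,0]]]'
python3 - <<'E'
from go import *
yw=np.radians(3.2); 
go(.5205-.0653*np.cos(yw),-.387-.0653*np.sin(yw),.12,3.2)
s=env.read_camera('top'); crop(s,220,140,340,230,6,'pics/t9.png')
E
```

```text
back x at y=.088: 0.5839 yaw 3.42
L [[0.57614262 0.11993754 0.05      ]] R [[0.57787863 0.0547805  0.05      ]]
clock: 9.45
tcp_pos: [0.4765, 0.0859, 0.1224]
orientation: [0.707, -0.707, -0.009, 0.007]
wrist_force: [-0.2, -0.5, 0.0]
finger_gap: 0.0264
shift [ -31.9    2.3 -476. ] spin -1.90
shift [ -31.9    2.3 -476. ] spin 178.10
t 9.45 tcp [0.4765 0.0859 0.1224] jaw yaw 91.30 tool y [ 2.6e-03  1.0e-04 -1.0e+00] q6 -0.010 F [-0.2 -0.5  0. ] gap 0.026365098007602845
```

View pics/t9.png

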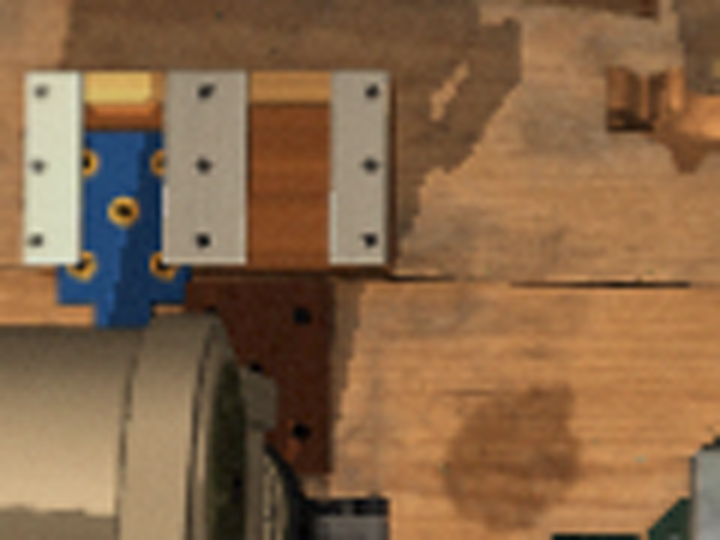

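```bash
python3 -m inch '[[[-8,0,-10,0],[-16,0,-30,0],[-24,0,-55,-0.3],[-32,0,-85,-0.6],[-34,0,-118,-0.9],[-34,0,-153,-1.2],[-34,0,-190,-1.5],[-34,0,-228,-1.9],[-34,0,-266,-1.9],[-34,0,-304,-1.9]]]'; python3 -m inch '[[[0,0,-38,0],[0,0,-74,0],[0,0,-106,0],[0,0,-134,0],[0,0,-156,0],[0,0,-168,0],[0,0,-172,0],[0,0,-172,0],[0,0,-172,0]]]'
python3 - <<'E'
from go import *
yw=np.radians(3.2); 
go(.5205-.0663*np.cos(yw),-.387-.0663*np.sin(yw),.03,3.2)
s=env.read_camera('top'); crop(s,360,160,470,270,7,'pics/t10.png')
s=env.read_camera('scene'); crop(s,250,180,450,330,4,'pics/s10.png')
E
```

```text
clock: 10.5
tcp_pos: [0.447, -0.2202, 0.1194]
orientation: [0.707, -0.706, -0.019, 0.02]
wrist_force: [0.9, -0.4, -0.5]
finger_gap: 0.0268
clock: 11.4
tcp_pos: [0.4578, -0.3893, 0.12]
orientation: [0.707, -0.706, -0.02, 0.02]
wrist_force: [-0.7, -0.1, -0.5]
finger_gap: 0.0263
shift [-3.6 90.  -1.3] spin 0.04
shift [-3.6 90.  -1.3] spin -179.96
t 11.4 tcp [ 0.4578 -0.3893  0.12  ] jaw yaw 93.24 tool y [-5.e-04  1.e-03 -1.e+00] q6 -0.895 F [-0.7 -0.1 -0.5] gap 0.026330391823313284
```

View pics/t10.png

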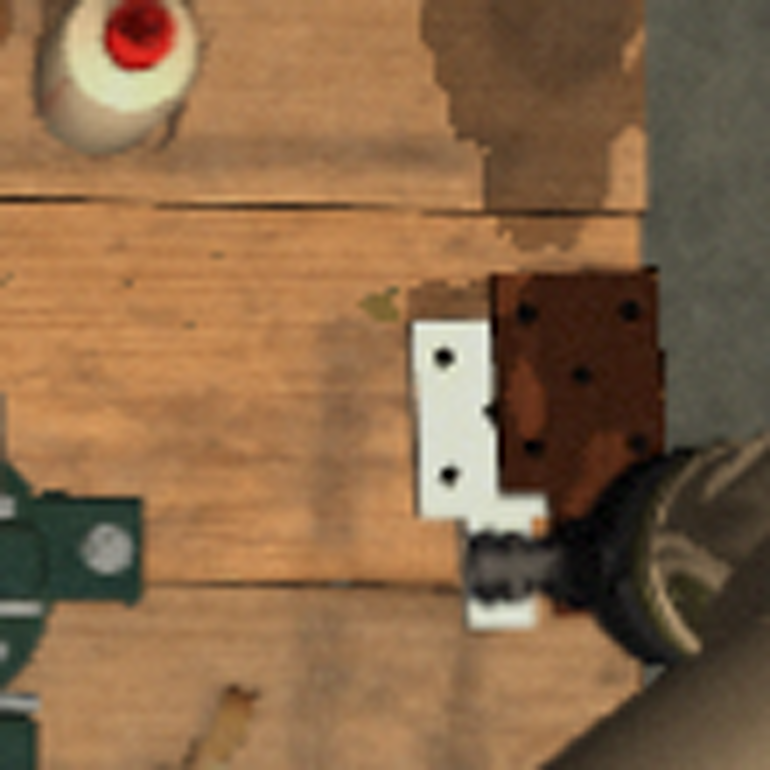

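View pics/s10.png

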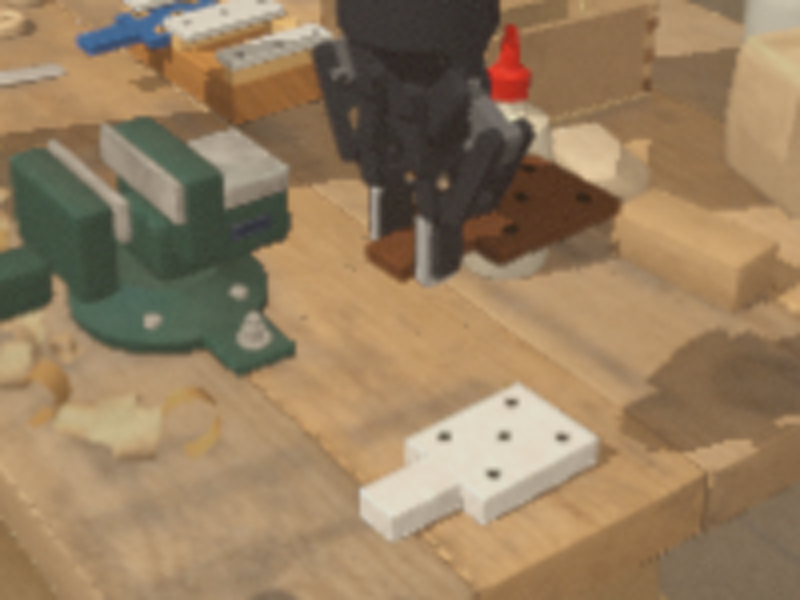

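```bash
cat >> h.py <<'E'
def tri(uvt,uvs):
    out=[]
    for a,b in zip(uvt,uvs):
        A=[ray('top',[a],z)[0] for z in(0,1)];B=[ray('scene',[b],z)[0] for z in(0,1)]
        u=A[1]-A[0];v=B[1]-B[0];w=A[0]-B[0]
        s,t=np.linalg.lstsq(np.c_[u,-v],-w,rcond=None)[0]; p=A[0]+s*u;q=B[0]+t*v; out.append(np.r_[(p+q)/2,np.linalg.norm(p-q)])
    return np.array(out)
E
python3 - <<'E'
from h import *
T=lambda P:[((x-3)/7+360,(y-3)/7+160) for x,y in P]
S=lambda P:[((x-1.5)/4+250,(y-1.5)/4+180) for x,y in P]
# top: BL, BR(back pair), centre, FL, FR ; scene
t=T([(527,312),(630,310),(581,375),(638,441)]); s=S([(528,168),(583,197),(521,196),(512,229)])
print(tri(t,s).round(4))
P=ray('top',T([(527,312),(630,310),(581,375),(533,447),(638,441)]),.167); print(P.round(4),P.mean(0))
# board in the same manner
print('board',tri(T([(445,357),(491,411),(450,475)])[:1]+[(436.37,210.09),(429.93,218.45),(423.71,227.5),(437.13,227.08)],S([(511,402),(562,437),(503,436),(445,436),(493,474)])).round(4))
E
```

```text
[[ 5.512e-01 -3.643e-01  1.646e-01  5.000e-04]
 [ 5.532e-01 -4.039e-01  1.647e-01  1.000e-04]
 [ 5.283e-01 -3.851e-01  1.648e-01  2.000e-04]
 [ 5.040e-01 -4.071e-01  1.643e-01  2.000e-04]]
[[ 0.5511 -0.3639  0.167 ]
 [ 0.5529 -0.4032  0.167 ]
 [ 0.528  -0.3845  0.167 ]
 [ 0.5007 -0.3663  0.167 ]
 [ 0.5038 -0.4063  0.167 ]] [ 0.52730549 -0.38482035  0.167     ]
board [[ 5.451e-01 -3.665e-01  1.840e-02  5.000e-04]
 [ 5.477e-01 -4.062e-01  1.810e-02  1.000e-04]
 [ 5.224e-01 -3.870e-01  1.780e-02  5.000e-04]
 [ 4.959e-01 -3.689e-01  1.800e-02  7.000e-04]
 [ 4.976e-01 -4.087e-01  1.770e-02  3.000e-04]]
```

```bash
python3 -m inch '[[[-3,15,-1,0],[-5.7,35,-1.7,0],[-5.7,55,-1.7,0],[-5.7,75,-1.7,0],[-5.7,92,-1.7,0],[-5.7,104,-1.7,0],[-5.7,112,-1.7,0],[-5.7,116,-1.7,0],[-5.7,116,-1.7,0],[-5.7,116,-1.7,0]]]';  python3 - <<'E'
from go import *
go(.45,-.387,-.0166,3.2)
s=env.read_camera('top'); crop(s,390,180,470,260,9,'pics/t11.png')
s=env.read_camera('scene'); crop(s,320,250,420,325,8,'pics/s11.png')
E
```

```text
clock: 12.5
tcp_pos: [0.4529, -0.393, 0.0049]
orientation: [-0.707, 0.707, 0.02, -0.019]
wrist_force: [0.0, 0.3, -1.2]
finger_gap: 0.0258
shift [-2.6 21.5  6.1] spin 0.00
shift [-2.6 21.5  6.1] spin -180.00
t 12.5 tcp [ 0.4529 -0.393   0.0049] jaw yaw 93.20 tool y [ 8.e-04 -8.e-04 -1.e+00] q6 -0.904 F [ 0.   0.3 -1.2] gap 0.025765955437530314
```

View pics/t11.png

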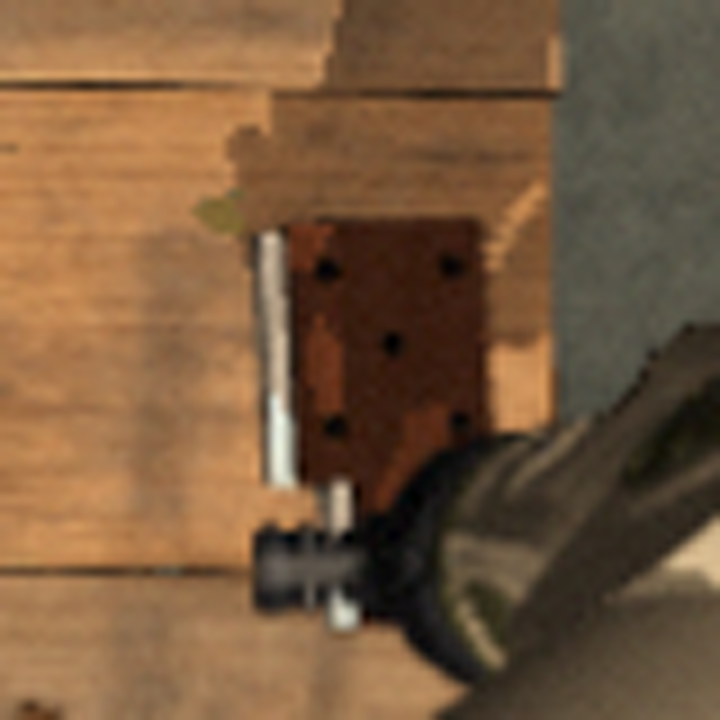

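View pics/s11.png

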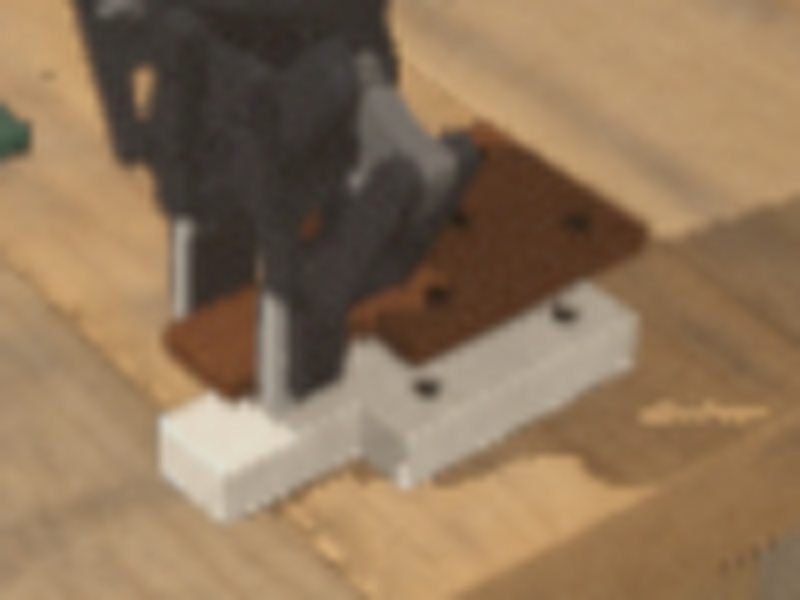

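```bash
cat >> h.py <<'E'
def dark(img,box,th,lo=3,hi=60):
    """centroids of dark blobs in box (full-res px), weighted"""
    x0,y0,x1,y1=box; g=img[y0:y1,x0:x1].max(2).astype(float)
    g=cv2.resize(g,None,fx=4,fy=4,interpolation=cv2.INTER_CUBIC); m=(g<th).astype(np.uint8)
    n,l,s,c=cv2.connectedComponentsWithStats(m); out=[]
    for i in range(1,n):
        if lo*4<s[i,4]<hi*16 and max(s[i,2],s[i,3])<26:
            w=np.clip(th+10-g,0,None)*(l==i); ys,xs=np.mgrid[:g.shape[0],:g.shape[1]]
            out.append((((w*xs).sum()/w.sum()-1.5)/4+x0,((w*ys).sum()/w.sum()-1.5)/4+y0,s[i,4]))
    return np.array(out)
E
python3 - <<'E'
from h import *
T=lambda P:[((x-4)/9+390,(y-4)/9+180) for x,y in P]
S=lambda P:[((x-3.5)/8+320,(y-3.5)/8+250) for x,y in P]
t=T([(328,269),(451,265),(391,343),(335,426),(460,419)])
s=S([(577,223),(458,219),(437,294)])
print(tri([t[1],t[2],t[4]],s).round(4)); P=ray('top',t,.0495);print(P.round(4),P.mean(0))
E
```

```text
[[ 5.485e-01 -4.078e-01  4.920e-02  3.000e-04]
 [ 5.232e-01 -3.884e-01  4.950e-02  2.000e-04]
 [ 4.988e-01 -4.105e-01  4.940e-02  1.300e-03]]
[[ 0.5463 -0.3679  0.0495]
 [ 0.5486 -0.4078  0.0495]
 [ 0.5231 -0.3884  0.0495]
 [ 0.4962 -0.3704  0.0495]
 [ 0.4993 -0.4109  0.0495]] [ 0.52270822 -0.38906656  0.0495    ]
```

```bash
python3 -m inch '[[[-12,0,1,0],[-26,0,1.5,0],[-40,0,1.5,0],[-49,0,1.5,0],[-49,6,1.5,0],[-49,12,1.5,0],[-49,16,1.5,0],[-49,19,1.5,0],[-49,20.5,1.5,0],[-49,20.5,1.5,0]]]';  python3 - <<'E'
from go import *
go(.403,-.3945,-.0166,3.2)
s=env.read_camera('scene'); crop(s,300,250,420,325,6,'pics/s12.png')
E
```

```text
clock: 13.6
tcp_pos: [0.4037, -0.3935, -0.0166]
orientation: [0.707, -0.707, -0.02, 0.02]
wrist_force: [0.5, -0.2, -0.8]
finger_gap: 0.0266
shift [-0.7  0.  -0.9] spin 0.02
shift [-0.7  0.  -0.9] spin -179.98
t 13.6 tcp [ 0.4037 -0.3935 -0.0166] jaw yaw 93.22 tool y [-2.e-04  5.e-04 -1.e+00] q6 -0.971 F [ 0.5 -0.2 -0.8] gap 0.026560518939077724
```

View pics/s12.png

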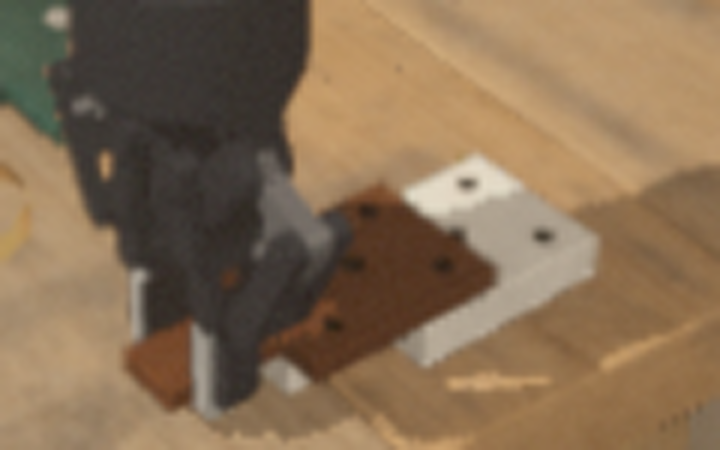

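```bash
python3 -m inch '[[[0,0.5,0,0],[0,1,0,0],[0,1,0,0]]]'; python3 -m inch '[[[0,1,0,0],[0,1,0,0],[0,1,0,0],[0,1,0,0],[0,-2.5,0,0],[0,-5.5,0,0],[0,-5.5,0,0],[0,-5.5,0,0]]]' 40
python3 - <<'E'
from go import *
go(.403,-.3945,-.0115,3.2)
s=env.read_camera('scene'); crop(s,300,250,420,325,6,'pics/s13.png')
E
```

```text
clock: 13.95
tcp_pos: [0.4038, -0.3939, -0.0169]
orientation: [-0.707, 0.707, 0.02, -0.02]
wrist_force: [-0.6, 1.2, 2.8]
finger_gap: 0.0263
clock: 14.75
tcp_pos: [0.4037, -0.3939, -0.0116]
orientation: [-0.707, 0.707, 0.02, -0.02]
wrist_force: [-0.2, 0.2, 0.1]
finger_gap: 0.0402
shift [-0.7 -0.1 -0.5] spin -0.00
shift [-0.7 -0.1 -0.5] spin 180.00
t 14.75 tcp [ 0.4037 -0.3939 -0.0116] jaw yaw 93.20 tool y [ 4.e-04 -3.e-04 -1.e+00] q6 -0.971 F [-0.2  0.2  0.1] gap 0.04017778000812882
```

View pics/s13.png

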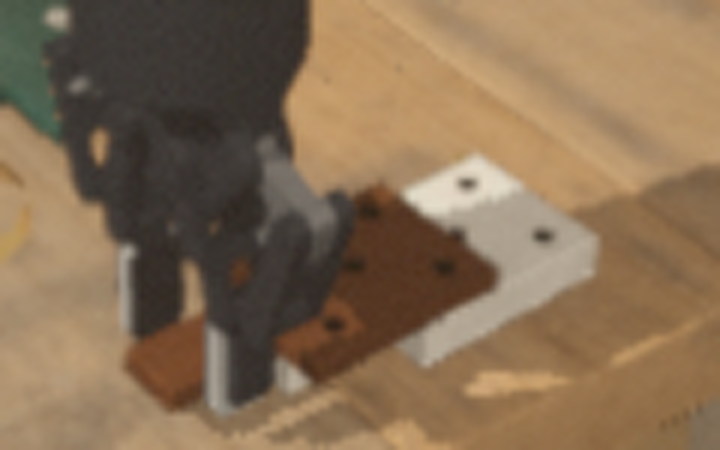

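```bash
python3 -m inch '[[[0,-1,0,0],[0,-1,0,0],[0,-1,0,0],[0,-1,0,0],[0,-1,0,0],[0,-1,0,0],[0,-1,0,0]]]' 15 70; python3 -m inch '[[[0,-1,0,0],[0,-2,0,0],[0,-3,0,0],[0,-4,0,0],[0,-4,0,0],[0,-4,0,0]]]'
python3 - <<'E'
from go import *
go(.452,-.3915,-.0115,3.2)
s=env.read_camera('scene'); crop(s,300,250,420,325,6,'pics/s14.png')
s=env.read_camera('top'); crop(s,390,180,470,260,9,'pics/t14.png')
E
```

```text
clock: 15.5
tcp_pos: [0.4034, -0.3937, -0.0108]
orientation: [0.707, -0.707, -0.02, 0.02]
wrist_force: [-1.2, 1.4, 2.9]
finger_gap: 0.0258
clock: 16.1
tcp_pos: [0.4035, -0.3938, -0.0068]
orientation: [-0.707, 0.707, 0.02, -0.02]
wrist_force: [-0.5, 0.2, -0.5]
finger_gap: 0.0255
shift [48.5  4.7 -0.4] spin -0.01
shift [48.5  4.7 -0.4] spin 179.99
t 16.1 tcp [ 0.4035 -0.3938 -0.0068] jaw yaw 93.19 tool y [ 1.e-04  0.e+00 -1.e+00] q6 -0.971 F [-0.5  0.2 -0.5] gap 0.02546942355940614
```

View pics/s14.png

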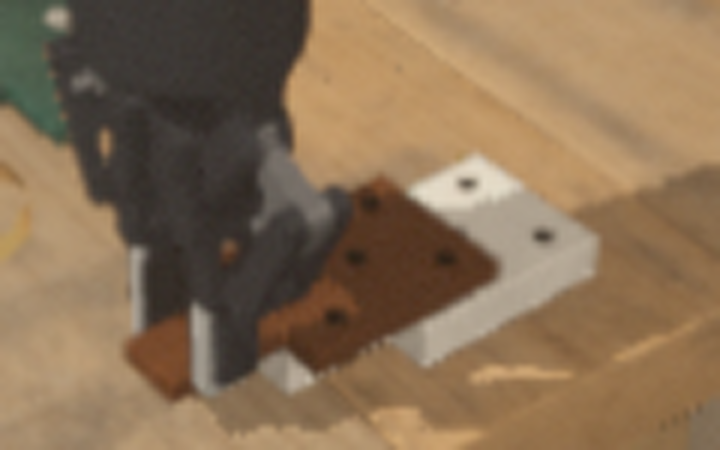

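View pics/t14.png

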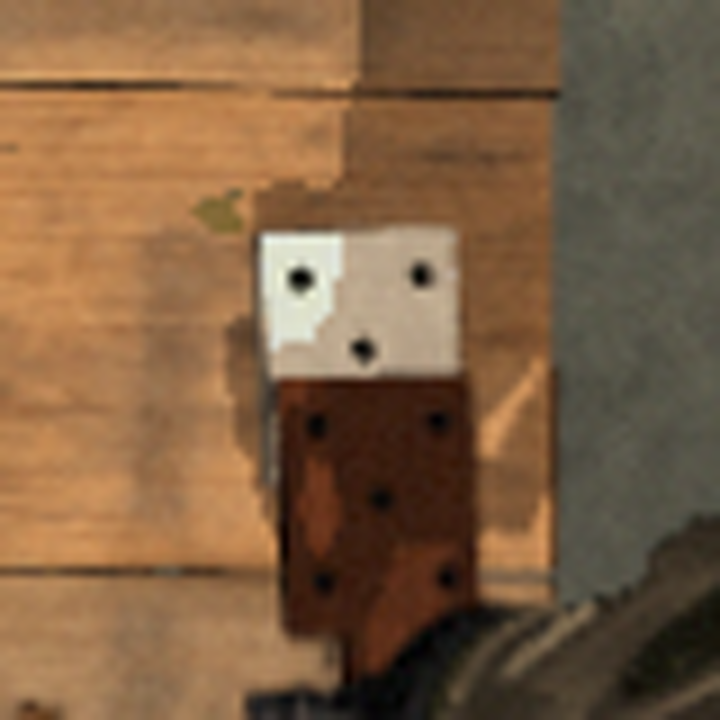

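```bash
cat > hol.py <<'E'
from h import *
K=[(301,278),(422,274),(362,349)]; 
def refine(img,pts,r=3):
    out=[]
    g=img.max(2).astype(float)
    for x,y in pts:
        for _ in range(2):
            xi,yi=int(round(x)),int(round(y)); s=g[yi-r:yi+r+1,xi-r:xi+r+1]; b=np.percentile(s,60)
            w=np.clip(b*.85-s,0,None); ys,xs=np.mgrid[yi-r:yi+r+1,xi-r:xi+r+1]; x,y=(w*xs).sum()/w.sum(),(w*ys).sum()/w.sum()
        out.append((x,y))
    return out
E
python3 - <<'E'
from hol import *
im=cv2.resize(cv2.imread('pics/t14.png'),(80,80),interpolation=cv2.INTER_AREA)
f=lambda P:[((x-4)/9,(y-4)/9) for x,y in P]
b=np.array(refine(im,f(K)))+[390,180]; Bd=ray('top',b,.018)[:,:2]
p=np.array(refine(im,f([(317,424),(438,420),(380,497),(323,580),(446,576)])))+[390,180]; P=ray('top',p,.0325)[:,:2]
print(Bd.round(4),P.round(4),sep='\n'); print('diff board-brown',(Bd-P[:3]).round(4))
ang=lambda a,b:np.degrees(np.arctan2((a-b)[0],-(a-b)[1]))
print('yaw board',ang(Bd[1],Bd[0]),'brown',ang(P[1],P[0]),ang(P[4],P[3]),[np.degrees(np.arctan2(*(P[i]-P[j])[::-1])) for i,j in((0,3),(1,4))])
E
```

```text
[[ 0.5453 -0.3661]
 [ 0.5478 -0.4061]
 [ 0.5168 -0.3876]]
[[ 0.497  -0.3684]
 [ 0.4991 -0.4082]
 [ 0.4738 -0.3897]
 [ 0.447  -0.3713]
 [ 0.4414 -0.4159]]
diff board-brown [[0.0483 0.0023]
 [0.0487 0.002 ]
 [0.043  0.0021]]
yaw board 3.4924558174908613 brown 3.030495920483862 -7.16546717864588 [np.float64(3.2620747251328006), np.float64(7.610232955844239)]
```

```bash
python3 -m inch '[[[8,-3,0,0],[18,-3,0,0],[28,-3,0,0],[38,-3,-0.5,0],[45,-3,-0.5,0],[48.5,-3,-0.5,0],[48.5,-3,-0.5,0],[48.5,-3,-0.5,0]]]'
python3 - <<'E'
from go import *
go(.452,-.3915,-.0108,3.2)
s=env.read_camera('scene'); crop(s,300,250,420,325,6,'pics/s15.png')
s=env.read_camera('top'); crop(s,390,180,470,260,9,'pics/t15.png')
E
```

```text
clock: 17.0
tcp_pos: [0.4517, -0.3913, -0.004]
orientation: [0.707, -0.707, -0.02, 0.02]
wrist_force: [0.1, -0.8, -1.6]
finger_gap: 0.0257
shift [ 0.3  6.8 -0.2] spin 0.00
shift [ 0.3  6.8 -0.2] spin -180.00
t 17.0 tcp [ 0.4517 -0.3913 -0.004 ] jaw yaw 93.20 tool y [-5.e-04  5.e-04 -1.e+00] q6 -0.904 F [ 0.1 -0.8 -1.6] gap 0.025673012504619362
```

View pics/s15.png

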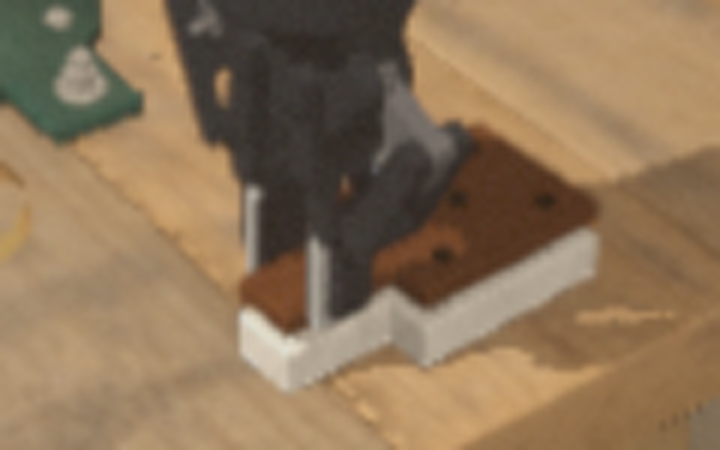

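View pics/t15.png

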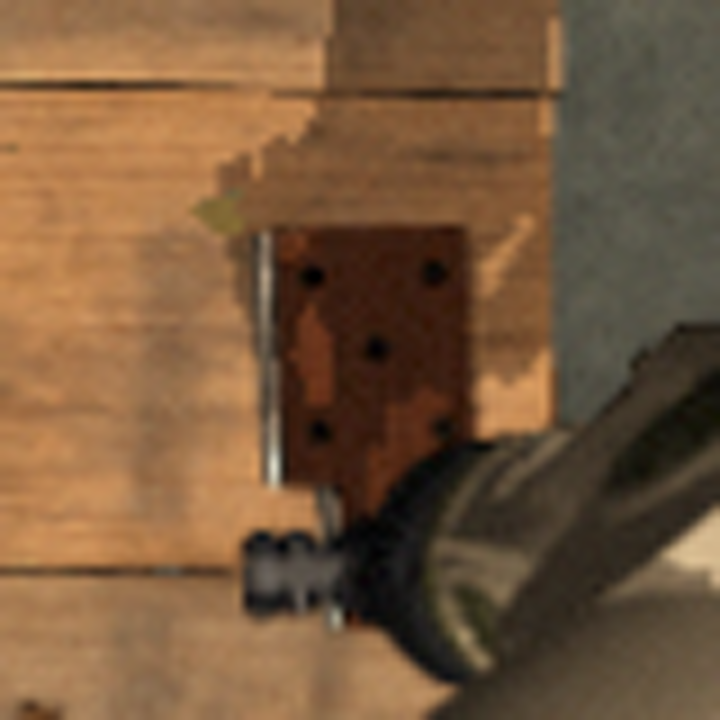

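Run:
```python
from hol import *
im=cv2.resize(cv2.imread('pics/t15.png'),(80,80),interpolation=cv2.INTER_AREA)
p=np.array(refine(im,[((x-4)/9,(y-4)/9) for x,y in [(313,275),(434,271),(376,348),(320,430)]]))+[390,180]
P=ray('top',p,.035)[:,:2]; B=np.array([[.5452,-.3661],[.5478,-.4062],[.5225,-.387],[.4957,-.3688]]); print(P.round(4),((B-P)*1000).round(1))
```

```text
[[ 0.5449 -0.3659]
 [ 0.5471 -0.4061]
 [ 0.5222 -0.3873]
 [ 0.4951 -0.3688]] [[ 0.3 -0.2]
 [ 0.7 -0.1]
 [ 0.3  0.3]
 [ 0.6 -0. ]]
```

Aligned within about 0.5 mm. Lowering, with +0.4 mm in x, then releasing.

```bash
python3 -m inch '[[[0.4,2,0,0],[0.4,4,0,0],[0.4,5.5,0,0],[0.4,6.5,0,0],[0.4,7.2,0,0],[0.4,7.2,0,0]]]'; python3 -m inch '[[[0,0.3,0,0],[0,0.3,0,0]]]'; python3 -m inch '[[[0,0,0,0],[0,0,0,0],[0,0,0,0],[0,0,0,0],[0,-5,0,0],[0,-20,0,0],[0,-50,0,0],[0,-90,0,0],[0,-125,0,0],[0,-140,0,0]]]' 45
python3 - <<'E'
from go import *
go(.566,.1665,.1368,1.3)
s=env.read_camera('scene'); crop(s,300,230,420,325,6,'pics/s16.png')
s=env.read_camera('top'); crop(s,390,180,470,260,9,'pics/t16.png')
E
```

```text
clock: 17.7
tcp_pos: [0.4521, -0.3915, -0.0107]
orientation: [0.707, -0.707, -0.02, 0.02]
wrist_force: [-2.1, 1.9, 2.3]
finger_gap: 0.0259
clock: 17.9
tcp_pos: [0.4521, -0.3915, -0.0107]
orientation: [-0.707, 0.707, 0.02, -0.02]
wrist_force: [-1.8, 2.2, 6.3]
finger_gap: 0.0255
clock: 18.9
tcp_pos: [0.4538, -0.3931, 0.1331]
orientation: [-0.705, 0.708, 0.021, -0.018]
wrist_force: [-0.1, 0.2, 0.0]
finger_gap: 0.045
shift [143.3  -5.7 552.4] spin 1.90
shift [143.3  -5.7 552.4] spin -178.10
t 18.9 tcp [ 0.4538 -0.3931  0.1331] jaw yaw 93.20 tool y [ 0.004  -0.0044 -1.    ] q6 -0.903 F [-0.1  0.2  0. ] gap 0.04496348497358736
```

View pics/s16.png

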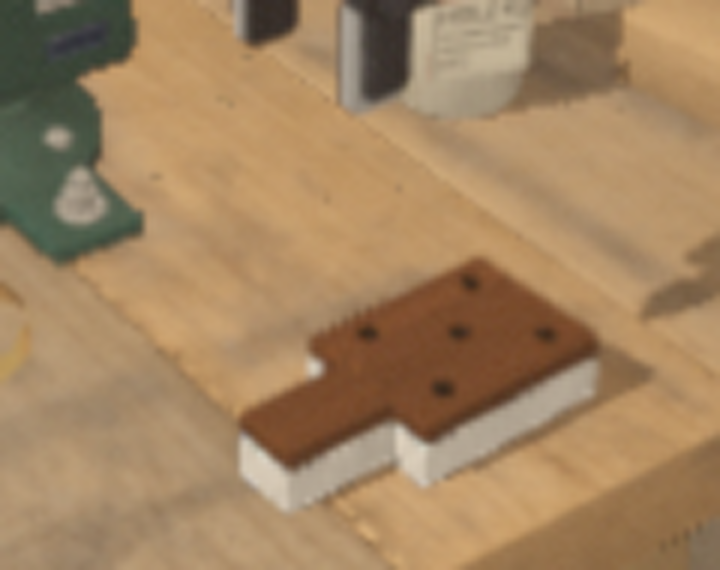

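View pics/t16.png

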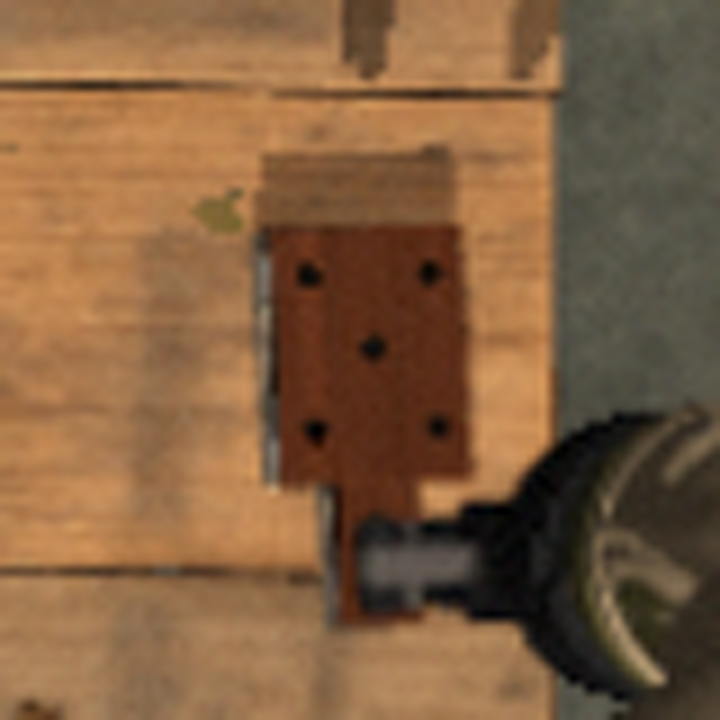

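The brown template sits flush on the board: flush edges and tab in the scene crop, holes at top px ~(424–438, 210–227). Now the blue plate.

```bash
python3 -m inch '[[[0,-4,15,0],[0,-4,45,0],[0,-4,85,0],[0,-4,127,0],[10,-4,170,0.5],[10,-4,213,1],[15,-4,256,1.9],[20,-4,299,1.9],[25,-4,342,1.9],[30,-4,385,1.9]]]'
python3 - <<'E'
from go import *
go(.565,.167,.1368,1.3)
E
```

```text
clock: 20.0
tcp_pos: [0.4585, -0.0028, 0.1311]
orientation: [0.707, -0.707, -0.007, 0.009]
wrist_force: [0.7, 0.1, -0.3]
finger_gap: 0.0447
shift [110.3  -5.9 167.3] spin 0.01
shift [110.3  -5.9 167.3] spin -179.99
t 20.0 tcp [ 0.4585 -0.0028  0.1311] jaw yaw 91.31 tool y [-3.2e-03  9.0e-04 -1.0e+00] q6 -0.205 F [ 0.7  0.1 -0.3] gap 0.04471317869655111
```

```bash
python3 -m inch '[[[25,0,40,0],[50,0,80,0],[75,0,120,0],[100,0,150,0],[110,0,164,0],[110,20,164,0],[110,40,164,0],[110,60,164,0],[110,60,164,0],[110,60,164,0]]]'
python3 - <<'E'
from go import *
go(.565,.167,.011,1.3)
s=env.read_camera('scene'); crop(s,230,130,350,210,6,'pics/s17.png')
E
```

```text
clock: 21.0
tcp_pos: [0.5652, 0.1612, 0.0716]
orientation: [-0.707, 0.707, 0.007, -0.009]
wrist_force: [1.6, 0.6, 0.2]
finger_gap: 0.0449
shift [ 0.2 60.6  5.9] spin 0.02
shift [ 0.2 60.6  5.9] spin -179.98
t 21.0 tcp [0.5652 0.1612 0.0716] jaw yaw 91.32 tool y [-3.4e-03 -3.0e-04 -1.0e+00] q6 0.118 F [1.6 0.6 0.2] gap 0.04488744399007265
```

View pics/s17.png

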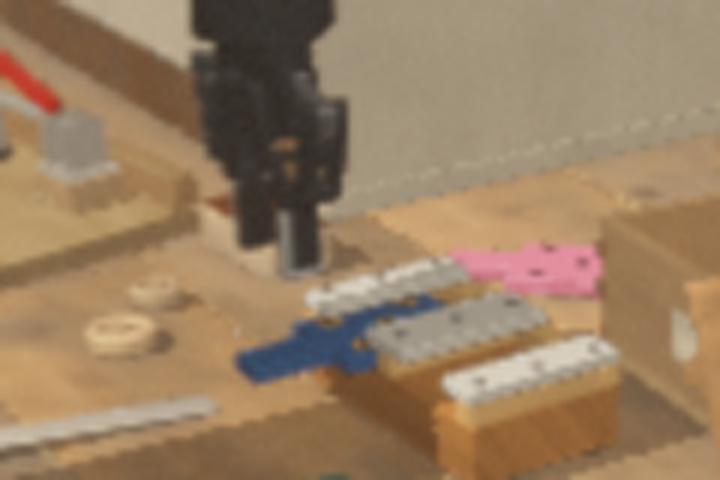

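Jaws hang above the blue tab (crop (280,365)), slightly short in y. Correcting while descending.

```bash
python3 -m inch '[[[0,0,3.5,0],[0,15,4,0],[0,30,4,0],[0,30,4,0],[0,30,4,0]]]'
python3 - <<'E'
from go import *
go(.565,.167,.011,1.3)
E
```

```text
clock: 21.55
tcp_pos: [0.5672, 0.1652, 0.0435]
orientation: [0.707, -0.707, -0.008, 0.008]
wrist_force: [0.3, -0.5, 0.3]
finger_gap: 0.0448
shift [-2.2 32.5  1.9] spin -0.00
shift [-2.2 32.5  1.9] spin 180.00
t 21.55 tcp [0.5672 0.1652 0.0435] jaw yaw 91.30 tool y [ 6.e-04  3.e-04 -1.e+00] q6 0.125 F [ 0.3 -0.5  0.3] gap 0.04481784670657186
```

```bash
python3 -m inch '[[[-2,8,1.7,0],[-2,18,1.7,0],[-2,26,1.7,0],[-2,31,1.7,0],[-2,31.5,1.7,0],[-2,31.5,1.7,0]]]'; python3 -m inch '[[[0,0,0,0],[0,0,0,0],[0,0,0,0],[0,0,0,0],[0,0,0,0],[0,0,0,0]]]' 15 70
python3 - <<'E'
from go import *
go(.465,.1647,.011,1.3)
s=env.read_camera('scene'); crop(s,230,130,350,210,6,'pics/s18.png')
E
```

```text
clock: 22.15
tcp_pos: [0.5648, 0.1666, 0.0109]
orientation: [-0.707, 0.707, 0.008, -0.008]
wrist_force: [0.7, 0.2, -0.8]
finger_gap: 0.0447
clock: 22.75
tcp_pos: [0.5653, 0.1667, 0.0115]
orientation: [0.707, -0.707, -0.008, 0.008]
wrist_force: [-0.2, 0.3, 3.0]
finger_gap: 0.026
shift [-100.3    0.4    0.3] spin -0.01
shift [-100.3    0.4    0.3] spin 179.99
t 22.75 tcp [0.5653 0.1667 0.0115] jaw yaw 91.29 tool y [ 7.e-04  2.e-04 -1.e+00] q6 0.128 F [-0.2  0.3  3. ] gap 0.025979547649047224
```

View pics/s18.png

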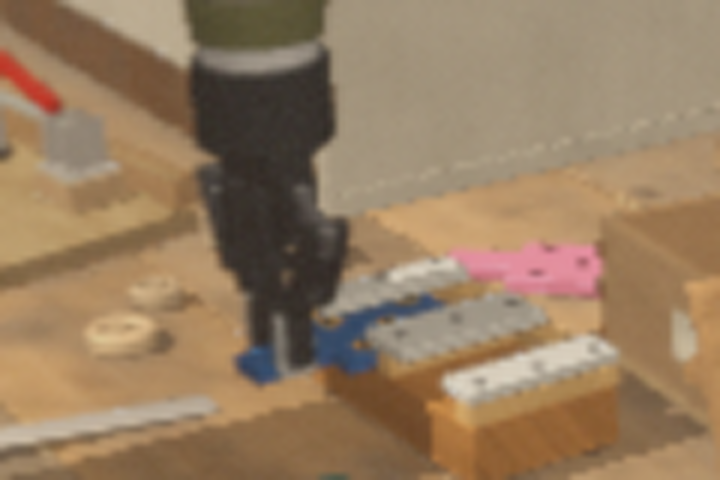

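```bash
python3 -m inch '[[[-1,-0.3,0,0],[-3,-0.5,0,0],[-6,-0.5,0,0],[-10,-0.5,0,0],[-14,-0.5,0,0]]]'; python3 -m inch '[[[-7,0,0,0],[-14,0,0,0],[-21,0,0,0],[-28,0,0,0],[-35,0,0,0],[-42,0,0,0],[-49,0,0,0],[-56,0,0,0],[-62,0,0,0],[-66,0,0,0]]]'
python3 - <<'E'
from go import *
go(.465,.1647,.011,1.3)
s=env.read_camera('scene'); crop(s,210,130,330,210,6,'pics/s19.png')
s=env.read_camera('top'); crop(s,200,140,320,230,6,'pics/t19.png')
E
```

```text
clock: 23.3
tcp_pos: [0.5505, 0.1663, 0.0116]
orientation: [0.707, -0.707, -0.008, 0.008]
wrist_force: [1.3, 0.6, 1.2]
finger_gap: 0.0257
clock: 24.3
tcp_pos: [0.4839, 0.1648, 0.0115]
orientation: [-0.707, 0.707, 0.008, -0.008]
wrist_force: [-1.2, 0.4, -1.7]
finger_gap: 0.0253
shift [-18.9   0.5   0.4] spin 0.00
shift [-18.9   0.5   0.4] spin -180.00
t 24.3 tcp [0.4839 0.1648 0.0115] jaw yaw 91.30 tool y [-9.e-04 -0.e+00 -1.e+00] q6 0.148 F [-1.2  0.4 -1.7] gap 0.02531178193559078
```

View pics/s19.png

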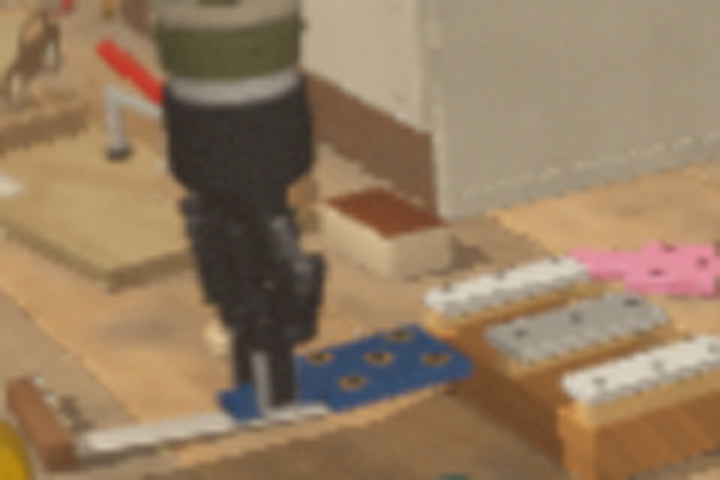

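View pics/t19.png

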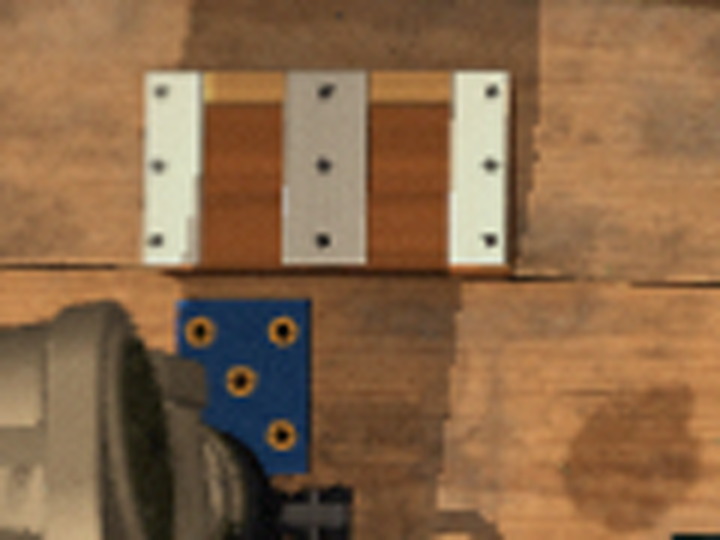

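```bash
python3 -m inch '[[[0,-3,0,0],[0,-8,0,0],[0,-18,0,0],[0,-30,0,0],[0,-45,0,0],[0,-60,0,0],[0,-75,0,0],[0,-90,0,0],[-4,-105,-5,0],[-8,-112,-15,0]]]'; python3 -m inch '[[[-8,0,-25,0],[-16,0,-55,0],[-20,0,-88,0],[-24,0,-122,-0.4],[-26,0,-158,-0.8],[-26,0,-195,-1.2],[-26,0,-232,-1.5],[-26,0,-269,-1.9],[-26,0,-306,-1.9],[-26,0,-343,-1.9]]]'
python3 - <<'E'
from go import *
go(.452,-.3915,.12,3.2)
E
```

```text
clock: 25.4
tcp_pos: [0.4785, 0.1499, 0.1261]
orientation: [0.707, -0.707, -0.01, 0.007]
wrist_force: [-0.3, -0.3, -0.5]
finger_gap: 0.0257
clock: 26.4
tcp_pos: [0.4585, -0.1958, 0.1241]
orientation: [-0.707, 0.707, 0.02, -0.019]
wrist_force: [1.4, 0.3, -0.5]
finger_gap: 0.0254
shift [ -17.3    4.2 -195.1] spin -0.04
shift [ -17.3    4.2 -195.1] spin 179.96
t 26.4 tcp [ 0.4585 -0.1958  0.1241] jaw yaw 93.16 tool y [ 3.e-04 -2.e-04 -1.e+00] q6 -0.620 F [ 1.4  0.3 -0.5] gap 0.02544054606425163
```

```bash
python3 -m inch '[[[-3,0,-36,0],[-6,0,-70,0],[-9,0,-104,0],[-12,0,-136,0],[-15,0,-163,0],[-17,0,-182,0],[-17,0,-190,0],[-17,0,-193,0],[-17,0,-193,0],[-17,0,-193,0]]]'; python3 -m inch '[[[0,20,0,0],[0,40,0,0],[0,58,0,0],[0,72,0,0],[0,82,0,0],[0,87,0,0],[0,87,0,0],[0,87,0,0]]]'
python3 - <<'E'
from go import *
go(.452,-.3915,.12,3.2)
s=env.read_camera('scene'); crop(s,310,230,410,325,6,'pics/s20.png');cv2.imwrite('pics/s20f.png',s)
s=env.read_camera('top'); crop(s,390,180,470,260,9,'pics/t20.png');cv2.imwrite('pics/t20f.png',s)
E
```

```text
clock: 27.4
tcp_pos: [0.4529, -0.3864, 0.1237]
orientation: [0.707, -0.707, -0.02, 0.02]
wrist_force: [-0.2, 0.6, -1.1]
finger_gap: 0.0255
clock: 28.2
tcp_pos: [0.4533, -0.3877, 0.0373]
orientation: [-0.707, 0.707, 0.02, -0.02]
wrist_force: [-0.5, -0.0, -0.8]
finger_gap: 0.0256
shift [ -1.5 -82.7  -3.8] spin 0.01
shift [ -1.5 -82.7  -3.8] spin -179.99
t 28.2 tcp [ 0.4533 -0.3877  0.0373] jaw yaw 93.21 tool y [ 7.e-04 -6.e-04 -1.e+00] q6 -0.898 F [-0.5 -0.  -0.8] gap 0.025601854373444647
```

View pics/s20.png

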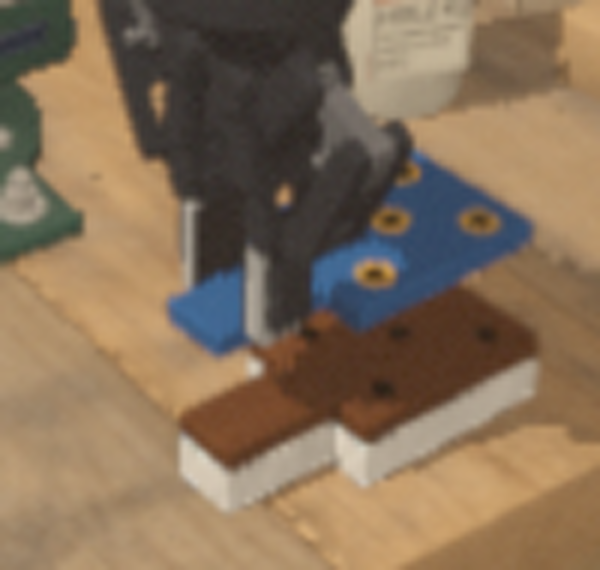

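View pics/t20.png

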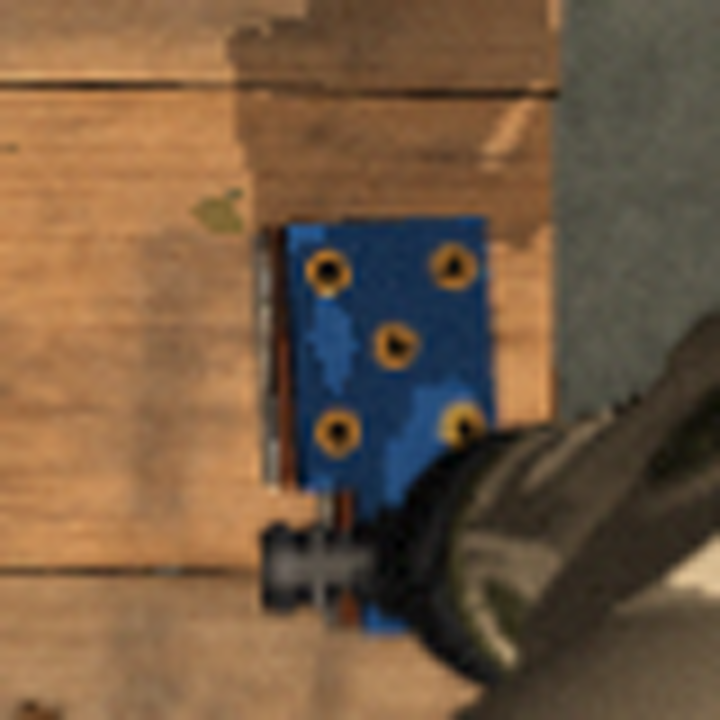

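```bash
cat > bl.py <<'E'
from hol import *
def bush(img,pts,r=4):
    hsv=cv2.cvtColor(img,cv2.COLOR_BGR2HSV); 
    bl=((hsv[...,0]>95)&(hsv[...,0]<130)&(hsv[...,1]>100))
    out=[]
    for x,y in pts:
        for _ in range(3):
            xi,yi=int(round(x)),int(round(y)); s=1-bl[yi-r:yi+r+1,xi-r:xi+r+1].astype(float); ys,xs=np.mgrid[yi-r:yi+r+1,xi-r:xi+r+1]
            d=(xs-x)**2+(ys-y)**2; w=s*(d<r*r); x,y=(w*xs).sum()/w.sum(),(w*ys).sum()/w.sum()
        out.append((x,y))
    return np.array(out)
E
python3 - <<'E'
from bl import *
t=cv2.imread('pics/t20f.png');s=cv2.imread('pics/s20f.png')
pt=bush(t,[((x-4)/9+390,(y-4)/9+180) for x,y in [(329,271),(454,266),(395,346),(338,432)]])
ps=bush(s,[((x-2.5)/6+310,(y-2.5)/6+230) for x,y in [(481,220),(392,220)]])
hand=[((x-4)/9+390,(y-4)/9+180) for x,y in [(329,271),(454,266),(395,346),(338,432),(463,426)]]
print(tri(pt[1:3],ps).round(4))
B=np.array([[.5452,-.3661],[.5478,-.4062],[.5225,-.387],[.4957,-.3688],[.4976,-.4087]])
for z in(.0745,.0755): 
    P=ray('top',pt,z)[:,:2]; print(z,P.round(4).tolist(),((B[:4]-P)*1000).round(1).tolist()); P=ray('top',hand,z)[:,:2]; print(((B-P)*1000).round(1).tolist())
# brown in t16 ref
im=cv2.resize(cv2.imread('pics/t16.png'),(80,80),interpolation=cv2.INTER_AREA)
p=np.array(refine(im,[((x-4)/9,(y-4)/9) for x,y in [(309,275),(430,271),(373,347),(316,430),(438,426)]]))+[390,180]
print('brown placed',(1000*(B-ray('top',p,.028)[:,:2])).round(1).tolist())
E
```

```text
[[ 0.5463 -0.4014  0.0753  0.0008]
 [ 0.5207 -0.3831  0.0752  0.001 ]]
0.0745 [[0.5435, -0.362], [0.546, -0.4014], [0.5212, -0.3836], [0.4934, -0.3651]] [[1.7, -4.1], [1.8, -4.8], [1.3, -3.4], [2.3, -3.7]]
[[1.6, -3.8], [1.6, -4.0], [1.9, -3.6], [2.4, -3.4], [1.6, -3.5]]
0.0755 [[0.5434, -0.3618], [0.5459, -0.4011], [0.5211, -0.3833], [0.4934, -0.3649]] [[1.8, -4.3], [1.9, -5.1], [1.4, -3.7], [2.3, -3.9]]
[[1.7, -4.0], [1.7, -4.3], [2.0, -3.8], [2.5, -3.6], [1.6, -3.8]]
brown placed [[-0.6, 0.4], [0.1, 0.2], [-0.2, 1.0], [0.2, 0.3], [-0.2, 0.7]]
```

```bash
python3 -m inch '[[[1,0,-2.5,0],[1.6,0,-4.1,0],[1.6,8,-4.1,0],[1.6,18,-4.1,0],[1.6,26,-4.1,0],[1.6,31,-4.1,0],[1.6,31,-4.1,0],[1.6,31,-4.1,0]]]'
python3 - <<'E'
from go import *
go(.4551,-.3916,0,3.2)
s=env.read_camera('scene'); crop(s,310,230,410,325,6,'pics/s21.png');cv2.imwrite('pics/s21f.png',s)
s=env.read_camera('top'); crop(s,390,180,470,260,9,'pics/t21.png');cv2.imwrite('pics/t21f.png',s)
E
```

```text
clock: 29.1
tcp_pos: [0.4546, -0.3914, 0.0054]
orientation: [0.707, -0.707, -0.02, 0.02]
wrist_force: [0.9, -0.7, -0.2]
finger_gap: 0.0254
shift [ 0.5  5.4 -0.2] spin -0.00
shift [ 0.5  5.4 -0.2] spin 180.00
t 29.1 tcp [ 0.4546 -0.3914  0.0054] jaw yaw 93.20 tool y [-3.e-04  5.e-04 -1.e+00] q6 -0.900 F [ 0.9 -0.7 -0.2] gap 0.025368203882856346
```

View pics/s21.png

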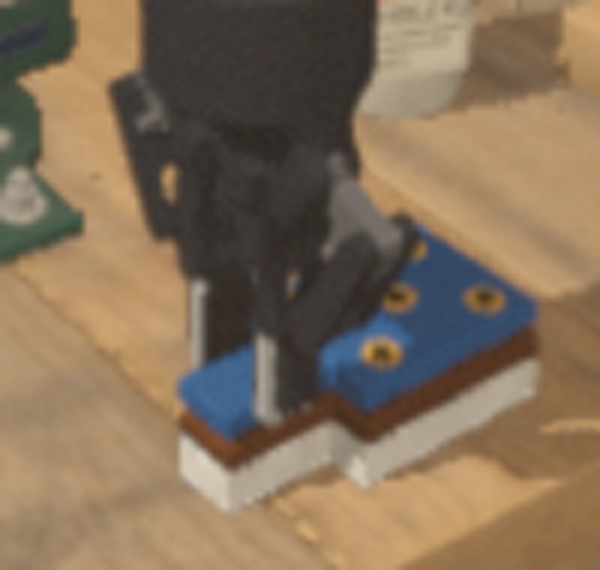

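View pics/t21.png

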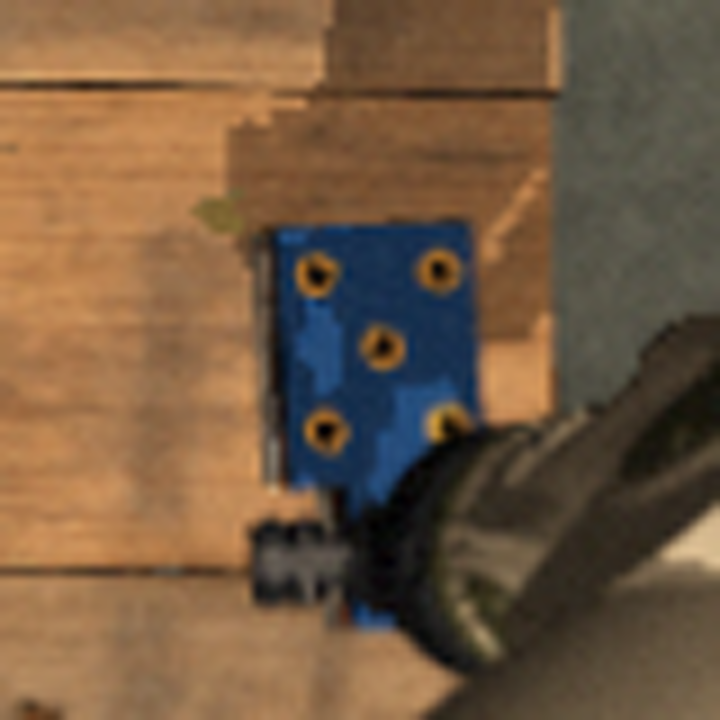

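Run:
```python
from bl import *
t=cv2.imread('pics/t21f.png')
h=[((x-4)/9+390,(y-4)/9+180) for x,y in [(318,273),(439,270),(383,347),(326,431),(447,425)]]
B=np.array([[.5452,-.3661],[.5478,-.4062],[.5225,-.387],[.4957,-.3688],[.4976,-.4087]])
for p in(bush(t,h[:4]),h): print(((B[:len(p)]-ray('top',p,.0435)[:,:2])*1000).round(1).tolist())
```

```text
[[0.1, -0.6], [0.6, 1.2], [0.4, -0.1], [1.2, 0.2]]
[[-0.2, -0.1], [0.4, -0.7], [0.4, 0.3], [0.9, 0.1], [-0.0, -0.5]]
```

```bash
python3 -m inch '[[[0.4,2,0,0],[0.4,4,0,0],[0.4,5,0,0],[0.4,5.6,0,0],[0.4,6.2,0,0],[0.4,6.2,0,0]]]'
python3 - <<'E'
from go import *
go(.4551,-.3916,0,3.2)
s=env.read_camera('scene'); crop(s,310,230,410,325,6,'pics/s22.png')
E
```

```text
clock: 29.8
tcp_pos: [0.4551, -0.3914, 0.0]
orientation: [-0.707, 0.707, 0.02, -0.02]
wrist_force: [-1.0, 0.7, 4.6]
finger_gap: 0.026
shift [ 0.   0.  -0.2] spin -0.00
shift [ 0.   0.  -0.2] spin 180.00
t 29.8 tcp [ 0.4551 -0.3914  0.    ] jaw yaw 93.20 tool y [ 2.e-04 -0.e+00 -1.e+00] q6 -0.900 F [-1.   0.7  4.6] gap 0.026005423805673528
```

View pics/s22.png

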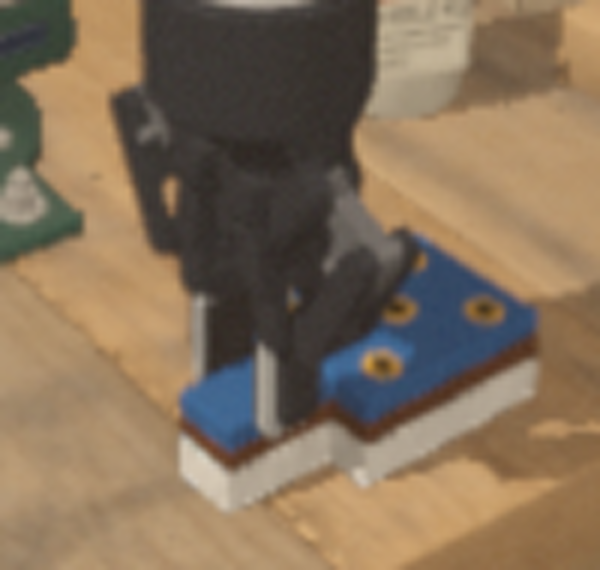

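Contact (4.6 N), stack looks flush. Releasing and backing off.

```bash
python3 -m inch '[[[0,0,0,0],[0,0,0,0],[0,0,0,0],[0,0,0,0],[0,-5,0,0],[0,-20,0,0],[0,-50,0,0],[0,-90,0,0],[0,-125,0,0],[0,-150,0,0]]]' 45; python3 -m inch '[[[-20,-10,40,0],[-40,-10,80,0],[-60,-10,120,0],[-60,-10,150,0],[-60,-10,160,0],[-60,-10,160,0],[-60,-10,160,0]]]'
python3 - <<'E'
from go import *
go(.4551,-.3916,0,3.2)
s=env.read_camera('scene'); crop(s,310,230,410,325,6,'pics/s23.png');cv2.imwrite('pics/s23f.png',s)
s=env.read_camera('top'); crop(s,390,180,470,260,9,'pics/t23.png');cv2.imwrite('pics/t23f.png',s)
E
```

```text
clock: 30.85
tcp_pos: [0.4558, -0.3922, 0.1527]
orientation: [-0.706, 0.708, 0.021, -0.019]
wrist_force: [-0.3, -0.6, 0.6]
finger_gap: 0.0451
clock: 31.55
tcp_pos: [0.3872, -0.2363, 0.1599]
orientation: [-0.706, 0.707, 0.02, -0.019]
wrist_force: [0.7, -0.2, 0.2]
finger_gap: 0.0449
shift [  58.9  160.2 -158.6] spin 0.01
shift [  58.9  160.2 -158.6] spin -179.99
t 31.55 tcp [ 0.3872 -0.2363  0.1599] jaw yaw 93.21 tool y [ 0.0012 -0.0015 -1.    ] q6 -0.781 F [ 0.7 -0.2  0.2] gap 0.04492740902309662
```

View pics/s23.png

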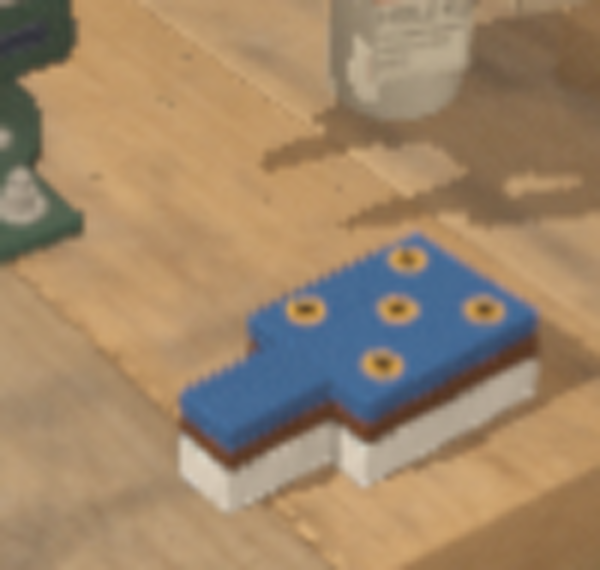

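View pics/t23.png

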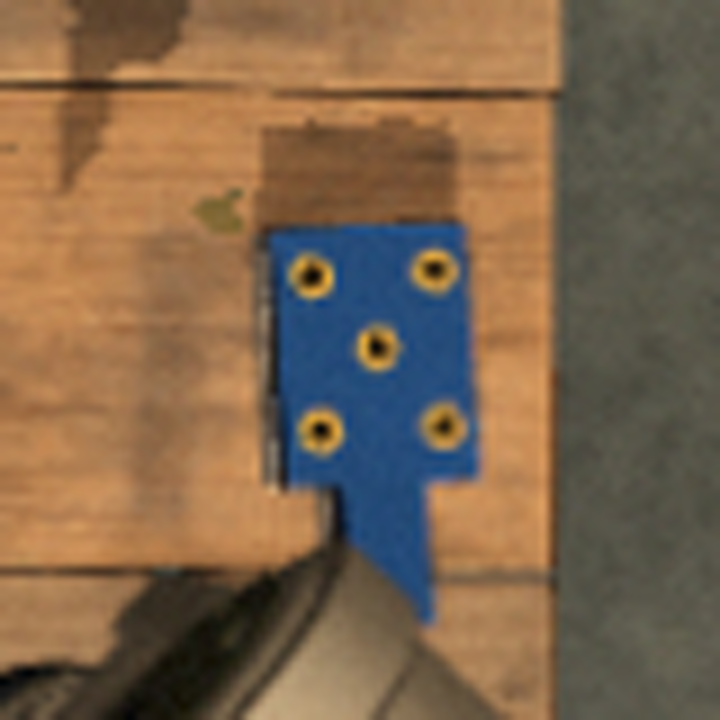

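View pics/t23f.png

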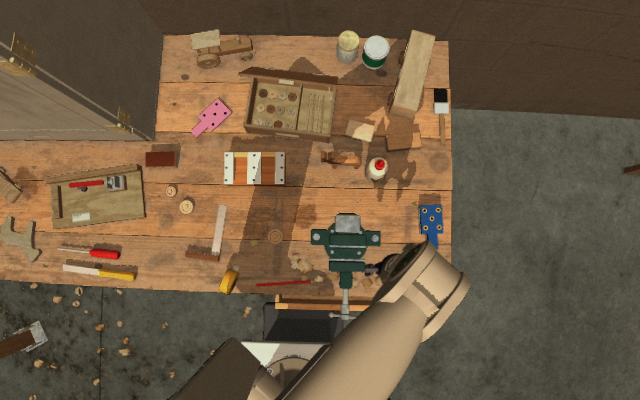

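Run:
```python
from bl import *
t=cv2.imread('pics/t23f.png'); p=bush(t,[((x-4)/9+390,(y-4)/9+180) for x,y in [(312,275),(434,270),(377,347),(321,431),(443,426)]])
B=np.array([[.5452,-.3661],[.5478,-.4062],[.5225,-.387],[.4957,-.3688],[.4976,-.4087]]); d=(B-ray('top',p,.038)[:,:2])*1000; print(d.round(1).tolist(),d.mean(0))
a=cv2.imread('pics/top0.png')
for n,(x0,y0,x1,y1) in dict(glue=(362,150,392,185),deer=(318,146,364,172),tape=(216,268,242,296),wheels=(164,184,196,216),wheel=(266,228,284,246)).items():
    print(n,cv2.absdiff(a,t)[y0:y1,x0:x1].mean().round(1),cv2.phaseCorrelate(*[cv2.cvtColor(i[y0:y1,x0:x1],cv2.COLOR_BGR2GRAY).astype(float) for i in(a,t)]))
env.hand_in()
```

```text
[[0.3, -1.2], [0.1, -1.0], [0.5, -0.4], [0.9, -0.6], [-0.8, -0.0]] [ 0.20650469 -0.6513885 ]
glue 12.3 ((-0.4103195180308088, -0.18724187124407266), 0.8884426116754023)
deer 11.9 ((0.008306555097806978, 0.9612467476989917), 0.8264093965939415)
tape 6.0 ((0.24961169535180971, -0.11061472437804909), 0.9447937416096944)
wheels 3.0 ((0.03299960036370564, 0.12440799670463498), 0.9810873458438497)
wheel 2.2 ((0.10057294226389146, 0.06878729695154284), 0.9096425879362918)
the job is handed in; nothing more can be done
```

I stacked both plates on the white board, brown template first and blue plate on top, tabs the same way as the board's, and handed the job in after about 32 s. Both came out of the rack straight and level.

- **Stack:** the last pictures show the edges flush. The blue plate measured within about 0.7 mm of the board on average, the worst single bush about 1.2 mm. The brown measured within about 1 mm when I set it down; I did not re-measure it under the blue plate.
- **Bystanders:** the bottle, tape measure and wheels shifted less than half a pixel between the first and last top views. The deer's patch read 0.96 px; I took it for the arm's shadow, which now falls there, but did not check further. I never brought the arm near it.
- **Height offset:** the fingertips sat about 28 mm higher than the reported TCP position. The first grasp therefore closed above the brown tab without touching it; I saw this and corrected it.
- **Extra step:** I set the brown template down once, flat and offset on the board, to grip it higher so the fingertips would clear the board's tab.
- **Forces:** every wrist force reading, taken at the end of each move, was below 7 N.

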